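Find the full ink tin and clamp it in the shaker

ROBOT

A 6-joint arm with a two-finger parallel gripper is mounted at the origin on the work surface. World frame = base frame: x ahead of the robot, y to its left, z up, the work surface at z = 0. Lengths are in m, angles in rad, forces in N, time in s.
With the tool pointing down it reaches from about 0.4 to 0.825 m from the base axis. Payload 7 kg.
Tool frame: the origin (TCP) lies midway between the tips of the shut fingers; the grasp point (between the pads) lies 19 mm behind it; z points along the fingers, y is the line along which they close (so a half turn about z gives the same grasp; the last joint's range is limited). The gripper opens to 88 mm and grips with 3 to 60 N. Pads are 19 mm wide; open, the fingers measure 130 mm over their backs; the gripper's body (78 mm by 193 mm) begins 47 mm behind the grasp point.
Start: joints at [-1.001, 0.359, 0.012, 0, -1.224, -0.288], TCP at [0.188, -0.648, 0.201] pointing down, gripper open.
Joint ranges: [-3.07, 3.07], [-1.43, 2.12], [-1.02, 1.25], [-3.03, 1.67], [-3.05, -0], [-3.03, 3.03]. Speed limits (rad/s): [2.39, 2.39, 3.01, 3.14, 3.14, 3.14].

INTERFACE

Orientations are given as [roll, pitch, yaw] about the fixed x, y, z axes, in that order (R = Rz(yaw) Ry(pitch) Rx(roll)).
In Python, from cell import arm, cams gives the robot as it stands.
- The arm moves only by the tool servo_tool, never from a script. Its argument "steps" is a list of rows, each a list of 3 entries, a list of its own where there are three numbers: the turn, a rotation vector about the tool's x, y, z in rad, then the shift along the tool's x, y, z in cm, then the closure, from -1 (fully open) to 1 (shut). In form: [[[wx, wy, wz], [dx, dy, dz], grip], ...]. A call has 1 to 8 rows; each row shifts and turns the commanded pose from where the row before left it, along the tool's axes as they then stand; what a row does not reach is not made up. A row lasts 1/10 s, in which the tool goes at most 50 mm and 8.59 degrees, less where a joint would pass 70% of its speed; a pose out of reach is approached as far as the arm can. A call with a gripper value outside its range is refused whole. The fingers move at their own pace and stop on an object; "newtons" is the grip in N (left out, the last holds). Time passes only in rows, so rows that do not move let the fingers close. It gives the time, the measured TCP pose, the force, the opening and the grip force at its end, in the units of the state.
- arm.observe(): the state, without advancing time (a new reading comes with each control period).
- cams.capture(name): name is "scene" or "top" or "wrist"; returns (picture, depth): 420x560x3 uint8, red, green, blue; 420x560 float32, m along the optical axis (not along the pixel's ray), 0 where there is no reading.
- cams.camera_info(name): a dict with "mtx" (3x3 intrinsics, pixels), "dist" ([k1, k2, p1, p2, k3] as OpenCV has them; the pictures are not rectified), "xyz" and "attitude" of the camera in the world. Camera axes: x right, y down, z forward; pixel columns grow to the right and rows downward; lengths in m; the calibration is good to about 2 mm. A picture is of the moment at which its call begins: read the wrist's pose just before it. camera_info takes no time and is no camera call; for the wrist camera it gives the pose at the moment of the call.
- arm.close_job(): hands the job in; it is judged then, once.
The state is a dict: "t": time; "joint_positions": joint angles; "qd": joint speeds; "joint_torque": joint torques, N m; "tool_pos": TCP position; "orientation": TCP orientation; "contact_force": force on the tool from outside, world axes, zero at the start; "ft_torque": the same for the moment, N m; "width": opening from 0.0 (shut) to 1.0 (fully open); "finger_force": force on a finger pad.
Only numpy, scipy, OpenCV 4.12 (cv2) and the standard library are available. Lean on these libraries where they do the work, as an engineer would, in place of code of your own. Each camera call takes 0.05 s, during which the arm holds its last target. There are 200 camera calls.

TASK

One of the three identical tins leaning in the sloping rack is full of ink, the other two are empty: lift them to feel which is which, leave the empty ones in their own bays, and never stand an empty one on the shaker. Stand the full tin upright on the black pan of the tin shaker, which sinks under it, and let go; then slide the red clamp up until it holds the tin snugly against the steel stop, and only then press the green start button and let it come up again. Do not drop the tins, and leave the roller, the canister and the palette knife where they are.

Things in the scene. Friction and masses are not known exactly. Their poses are not given: they have to be found in the camera images.
- tin_a_mid (a point): one of three identical closed blue ink tins, a smooth cylinder 64 mm in diameter, 110 mm high; this point is its centre, half-way up on its axis; its z axis runs from foot to lid. One tin is full (about 0.5 kg), two are empty (about 0.1 kg): only the weight tells them apart, and they are dealt afresh to the bays.
- tin_b_mid (a point): centre of the second tin, as tin_a_mid
- tin_c_mid (a point): centre of the third tin, as tin_a_mid
- tin_a: the tin of point tin_a_mid, origin at the centre of its foot
- tin_b: the tin of point tin_b_mid, origin at the centre of its foot
- tin_c: the tin of point tin_c_mid, origin at the centre of its foot
- rack: fixed sloping rack, 330 mm wide (y), 85 deep (x), origin on the table under its middle, z up. Tins in it lean 28 deg, tops to the rack's -x (about towards the robot): axis foot to lid (-0.469, 0, 0.883) in its frame. 3 bays 105 mm apart; tin foot centres at x 0, z 50, y -105, 0, 105 (+-8) mm. Front lip 20 mm high and ridges 14 mm high between bays, measured along the tin; tins come out along their axes.
- shaker: fixed grey tin shaker, a box x -150 to 100, y -100 to 100 mm in its own frame, top 40 mm above the table; origin on the table, z up. On top, in the lane along x at y = 30 mm, lie a black pan (x -64 to 54, y -15 to 75 mm) and at its +x end a steel stop plate 90 mm wide, reaching to 100 mm above the table, its face at x = 55 mm looking to -x; the red clamp faces it from -x.
- cradle (a point): fixed point at the height of the sunk pan's top (42 mm above the table), 40 mm in front of the stop face, in the middle of the lane: a tin's foot centred here has 8 mm free to the stop; axes parallel to the shaker's
- clamp (a joint): travel of the red clamp to the stop along the shaker's +x, m: 0 = open (120 mm from clamp face to stop), 0.056 = just closed on a tin that touches the stop, end of travel 0.062. Starts within 0 to 0.015. About 2.5 N friction, no spring; stays where left. Pushed on against the tin, it slides the tin over the mat to the stop.
- clamp_handle (a point): grip point on the axis of the clamp's upright red round post, 24 mm in diameter, 94 mm above the table; the post's top is 21 mm higher, the clamp's flat steel slide 30 mm below this point. The clamp face (70 mm wide, top 99 mm above the table) lies 60 mm from the post's axis towards the shaker's +x.
- pan (a joint): how far the shaker's sprung black rubber pan (118 x 90 mm) has sunk, m: 0 = up (its top 47 mm above the table), 0.005 = fully sunk (42 mm). It stays up under an empty tin and sinks fully under a full one; it starts to sink at about 2.5 N and is fully sunk at 3.5 N
- start (a joint): travel of the green start button, m: 0 = up, 0.006 = fully down, about 5 N; it springs back
- start_top (a point): centre of the top of the green button, 36 mm in diameter, pressed straight down; it lies at shaker x = 30, y = -70 mm
- brayer: ink roller with red handle lying on the table, 210 mm long, bystander
- canister: rectangular metal solvent can, 60 x 100 x 172 mm, standing on the table, origin at its foot, bystander
- knife: palette knife with a broad steel blade and wooden handle, 200 mm long, lying on the table, bystander
There are look-alikes about, which are no part of the job. What is shaped like the tin_c but pink or turquoise is not meant.

How it is judged:
By the outcome, as a careful person would: the job done as asked, in the order asked, and still so for the second after the job is handed in, with the robot touching nothing.
It also fails if it takes over 72 s, if anything falls off the work surface, if the arm or the gripper's body presses on something with over 40 N, if the wrist force passes 120 N, or if a joint passes its speed limit or range.

## Working session

There is one attempt and no reset: what is moved stays moved. The work goes in short steps, Python scripts to look and compute and a tool call to move; the robot and the scene stay as the last step left them, time stands still between calls to the robot, and variables do not carry over. Pictures are saved under pics/ and viewed, at most 10 in all, crops included, and the job is handed in when it is done.

Besides the shell and the picture viewer there is one more tool, called after "Call:" as name(argument=value, ...), one argument or row to a line, values as JSON. servo_tool: Moves the arm, as the interface text tells. Its arguments: {"type":"object","properties":{"steps":{"type":"array","items":{"type":"array"}},"newtons":{"type":"number"}},"required":["steps"]}

```bash
mkdir -p pics; ls
cat > h.py <<'E'
import numpy as np, cv2
from cell import arm, cams
from scipy.spatial.transform import Rotation as R
def cap(n):
    i=cams.camera_info(n); p,d=cams.capture(n); return p,d,i
def rot(i):
    a=np.array(i["attitude"]); return a if a.shape==(3,3) else R.from_euler('xyz',a).as_matrix()
def cloud(d,i):
    h,w=d.shape; u,v=np.meshgrid(np.arange(w),np.arange(h))
    q=cv2.undistortPoints(np.stack([u,v],-1).reshape(-1,1,2).astype(np.float64),np.array(i["mtx"]),np.array(i["dist"])).reshape(h,w,2)
    c=np.dstack([q[...,0]*d,q[...,1]*d,d]); return c@rot(i).T+np.array(i["xyz"])
E
python3 - <<'E'
from h import *
print(arm.observe())
for n in("scene","top"):
    p,d,i=cap(n); print(n,i); np.savez(n+".npz",p=p,d=d,w=cloud(d,i))
    cv2.imwrite(f"pics/{n}.png",cv2.cvtColor(p,cv2.COLOR_RGB2BGR))
E
```

```text
pics
{'t': 0.0, 'joint_positions': array([-1.00089876e+00,  3.59387577e-01,  1.10592976e-02, -3.57434612e-04,
       -1.22406878e+00, -2.88068524e-01]), 'qd': array([-0.00138948, -0.00131248,  0.00041865, -0.00046028, -0.0004973 ,
       -0.000169  ]), 'joint_torque': array([ 4.58949144e-04, -5.82722461e+01,  2.93038148e+01,  6.99711040e+00,
        6.67886066e-03, -1.31242296e-04]), 'tool_pos': array([ 0.18753652, -0.64788193,  0.20042114]), 'orientation': array([ 3.13996242e+00, -1.32648673e-04, -2.85988524e+00]), 'contact_force': array([ 0.63826882, -0.94047192,  0.50563001]), 'ft_torque': array([ 0.03860982,  0.01181445, -0.03717423]), 'finger_force': 0.0, 'width': 1.000276642665758}
scene {'mtx': array([[508.56958615,   0.        , 281.60526013],
       [  0.        , 508.56958615, 205.81602019],
       [  0.        ,   0.        ,   1.        ]]), 'dist': array([-0.15670634,  0.        ,  0.        ,  0.        ,  0.        ]), 'xyz': array([1.21619002, 1.20134999, 0.86778948]), 'attitude': array([-2.11298155,  0.0225341 ,  2.57353299])}
top {'mtx': array([[467.90000355,   0.        , 279.71516376],
       [  0.        , 467.90000355, 212.76815175],
       [  0.        ,   0.        ,   1.        ]]), 'dist': array([-0.05882914,  0.        ,  0.        ,  0.        ,  0.        ]), 'xyz': array([0.43613734, 0.10876591, 1.46639122]), 'attitude': array([-3.04860782,  0.01402181, -1.54968488])}
```

View pics/top.png

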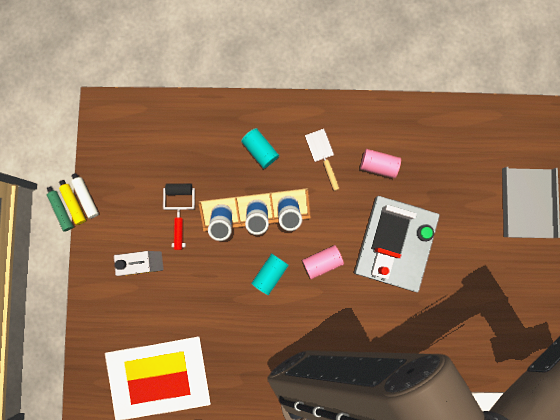

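View pics/scene.png

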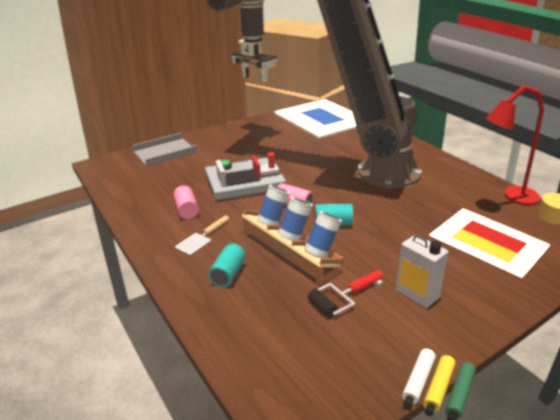

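The top view shows the three blue tins leaning in the rack, with lids at (220,228), (256,221) and (289,213). The shaker is at (398,243), its green button at (426,233) and the red clamp post at (384,270). The turquoise and pink cylinders are the look-alikes.

Run:
```python
from h import *
z=np.load("top.npz"); p,d,w=z['p'],z['d'],z['w']; hsv=cv2.cvtColor(p,cv2.COLOR_RGB2HSV); H,S,V=hsv[...,0].astype(int),hsv[...,1],hsv[...,2]
def win(c0,c1,r0,r1):
    m=np.zeros(d.shape,bool); m[r0:r1,c0:c1]=1; return m&(d>0)
print("table z",np.median(w[300:330,200:260,2]), w[100:110,100:110].reshape(-1,3).mean(0))
# lids
m=win(195,315,185,250)&(w[...,2]>.115)
n,l,s,c=cv2.connectedComponentsWithStats((m&(S<70)).astype(np.uint8))
for k in range(1,n):
    if s[k,4]>60:
        P=w[l==k]; u,sv,vt=np.linalg.svd(P-P.mean(0),full_matrices=False)
        cc,rr=cv2.minEnclosingCircle(P[:,:2].astype(np.float32))
        print("lid",s[k],P.mean(0).round(4),"n",vt[2].round(3),"zr",P[:,2].min().round(3),P[:,2].max().round(3),(sv/np.sqrt(len(P))).round(4))
# rack tan
m=win(185,325,175,250)&(H>10)&(H<30)&(S>60)&(V>150)&(w[...,2]>.012)
P=w[m]; print("rack",len(P),np.percentile(P,[1,50,99],axis=0).round(3).tolist(), cv2.minAreaRect(P[:,:2].astype(np.float32)))
m=win(345,445,190,298)&(w[...,2]>.033)&(w[...,2]<.047)&(S<60)
P=w[m]; r=cv2.minAreaRect(P[:,:2].astype(np.float32)); print("shaker",len(P),np.median(P[:,2]),r,cv2.boxPoints(r).round(3).tolist())
m=win(345,445,190,298)&(H>45)&(H<80)&(S>120); P=w[m]; print("green",len(P),P.mean(0).round(4), np.percentile(P[:,2],[5,50,95]))
m=win(345,445,230,298)&((H<8)|(H>172))&(S>140); P=w[m]; print("red",len(P),np.percentile(P,[2,50,98],axis=0).round(4).tolist())
Q=P[P[:,2]>.105]; print("post top",len(Q),Q.mean(0).round(4),Q.min(0).round(4),Q.max(0).round(4))
m=win(345,445,190,298)&(V<60)&(w[...,2]>.04)&(w[...,2]<.052); P=w[m]; print("pan",len(P),np.median(P[:,2]),cv2.minAreaRect(P[:,:2].astype(np.float32)))
m=win(345,445,190,298)&(w[...,2]>.085)&(S<60); P=w[m]; print("stop",len(P),P.mean(0),cv2.minAreaRect(P[:,:2].astype(np.float32)))
```

```text
table z -0.0004746219136601004 [ 9.17034660e-01  7.13359028e-01 -6.26685051e-05]
lid [278 206  24  24 457] [0.546  0.1019 0.1461] n [-0.306 -0.026  0.952] zr 0.116 0.166 [0.0179 0.0168 0.0071]
lid [245 210  23  24 454] [0.5331 0.1954 0.1464] n [ 0.291  0.103 -0.951] zr 0.116 0.165 [0.018  0.0166 0.0072]
lid [208 216  23  24 456] [0.5134 0.3005 0.1455] n [-0.324 -0.124  0.938] zr 0.124 0.165 [0.0182 0.0165 0.0068]
rack 1787 [[0.52, 0.046, 0.033], [0.591, 0.228, 0.06], [0.636, 0.37, 0.088]] ((0.571628749370575, 0.20730209350585938), (0.10614028573036194, 0.331293523311615), 9.211812973022461)
shaker 3809 0.03970243402576745 ((0.48379912972450256, -0.2290440946817398), (0.2005375772714615, 0.25176912546157837), 74.02166748046875) [[0.33500000834465027, -0.29100000858306885], [0.5770000219345093, -0.36000001430511475], [0.6320000290870667, -0.16699999570846558], [0.38999998569488525, -0.09799999743700027]]
green 119 [ 0.5165 -0.3117  0.06  ] [0.05089671 0.06047219 0.06619976]
red 194 [[0.3914, -0.2199, 0.0669], [0.4489, -0.1764, 0.0989], [0.4659, -0.1566, 0.1175]]
post top 53 [ 0.4021 -0.1749  0.113 ] [ 0.391  -0.2118  0.1054] [ 0.4464 -0.1653  0.1191]
pan 651 0.04629817382317758 ((0.500381350517273, -0.23862716555595398), (0.15919490158557892, 0.114930160343647), 74.37124633789062)
stop 182 [ 0.57516704 -0.22419493  0.0981696 ] ((0.575814425945282, -0.22495236992835999), (0.09110677987337112, 0.015880664810538292), 74.58075714111328)
```

```bash
cat >> h.py <<'E'
ry=np.radians(9.25); sy=np.radians(-15.9)
ax=R.from_euler('z',ry).apply([-.469,0,.883]); yr=np.array([-np.sin(ry),np.cos(ry),0])
def frame(z,y): z=z/np.linalg.norm(z); return np.column_stack([np.cross(y,z),y,z])
RT=frame(-ax,yr)                                   # leaning tin grasp
RS=frame(np.array([0,0,-1.]),np.array([-np.sin(sy),np.cos(sy),0])) # over the shaker
SO=np.array([.5078,-.2359,0])
def sh(x,y,z): return SO+R.from_euler('z',sy).apply([x,y,z])
LID=[np.array([.546,.1019,.1461]),np.array([.5331,.1954,.1464]),np.array([.5134,.3005,.1455])]
def tin(k,up): return LID[k]-RT[:,2]*up            # TCP 'up' m above lid along axis
def to(p,Rt):
    s=arm.observe(); Rc=R.from_euler('xyz',s["orientation"]).as_matrix()
    print("t",round(s["t"],2),"shift cm now-frame",(100*Rc.T@(p-s["tool_pos"])).round(2),"target-frame",(100*Rt.T@(p-s["tool_pos"])).round(2),
     "turn",R.from_matrix(Rc.T@Rt).as_rotvec().round(3),"F",np.round(s["contact_force"],2),"w",round(s["width"],3))
E
python3 -c "
from h import *
to(tin(0,.12),RT); print(tin(0,.12),RT)"
```

```text
t 0.1 shift cm now-frame [-49.69  62.74  -5.07] target-frame [-39.34  68.24  15.05] turn [ 0.031 -0.488  0.117] F [-0.45 -0.24 -0.23] w 1.002
[0.49044212 0.09285182 0.25207855] [[-0.87167035 -0.16074257  0.46298232]
 [-0.14196053  0.98699637  0.07540146]
 [-0.4690821   0.         -0.88315457]]
```

Call:
servo_tool(
  steps=[
    [[0, 0, 0], [-2.9, 3.7, -0.6], -0.72],
    [[0, 0, 0], [-2.9, 3.7, -0.6], -0.72],
    [[0, 0, 0], [-2.9, 3.7, -0.6], -0.72],
    [[0, 0, 0], [-2.9, 3.7, -0.6], -0.72],
    [[0, 0, 0], [-2.9, 3.7, -0.6], -0.72],
    [[0, 0, 0], [-2.9, 3.7, -0.6], -0.72],
    [[0, 0, 0], [-2.9, 3.7, -0.6], -0.72],
    [[0, 0, 0], [-2.9, 3.7, -0.6], -0.72],
  ],
  newtons=25,
)

```text
t: 0.9
tool_pos: [0.3283, -0.2977, 0.2495]
orientation: [3.142, 0.0, -2.86]
contact_force: [0.9, 0.2, 0.2]
width: 0.858
finger_force: 0.0
```

Call:
servo_tool(
  steps=[
    [[0, 0, 0], [-2.9, 3.7, 0], -0.72],
    [[0, 0, 0], [-2.9, 3.7, 0], -0.72],
    [[0, 0, 0], [-2.9, 3.7, 0], -0.72],
    [[0, 0, 0], [-2.9, 3.7, 0], -0.72],
    [[0, 0, 0], [-2.9, 3.7, 0], -0.72],
    [[0, 0, 0], [-2.9, 3.7, 0], -0.72],
    [[0, 0, 0], [-2.9, 3.7, 0], -0.72],
    [[0, 0, 0], [-2.9, 3.7, 0], -0.72],
  ],
)

```text
t: 1.7
tool_pos: [0.4688, 0.0514, 0.2494]
orientation: [3.141, 0.0, -2.859]
contact_force: [1.9, -1.0, 0.4]
width: 0.862
finger_force: 0.0
```

Call:
servo_tool(
  steps=[
    [[0.008, -0.122, 0.03], [0, 0, 0], -0.72],
    [[0.008, -0.122, 0.03], [0, 0, 0], -0.72],
    [[0.008, -0.122, 0.03], [0, 0, 0], -0.72],
    [[0.008, -0.122, 0.03], [0, 0, 0], -0.72],
    [[0, 0, 0], [0, 0, 0], -0.72],
  ],
)

```text
t: 2.2
tool_pos: [0.4617, 0.0437, 0.2414]
orientation: [-3.135, 0.479, -2.981]
contact_force: [-0.1, -0.3, 0.0]
width: 0.858
finger_force: 0.0
```

Run:
```python
from h import *
to(tin(0,.12),RT)
p,d,i=cap("wrist"); print(i); w=cloud(d,i); np.savez("w1.npz",p=p,d=d,w=w); cv2.imwrite("pics/w1.png",cv2.cvtColor(p,cv2.COLOR_RGB2BGR))
```

```text
t 2.2 shift cm now-frame [-3.71  4.4   0.69] target-frame [-3.7   4.39  0.75] turn [-0.007 -0.009 -0.001] F [-0.06 -0.32  0.  ] w 0.858
{'mtx': array([[371.56649217,   0.        , 284.36686479],
       [  0.        , 371.56649217, 205.44148495],
       [  0.        ,   0.        ,   1.        ]]), 'dist': array([-0.06607245,  0.        ,  0.        ,  0.        ,  0.        ]), 'xyz': array([0.30452775, 0.0189551 , 0.36581481]), 'attitude': array([2.34716007, 0.00609906, 1.72786945])}
```

View pics/w1.png

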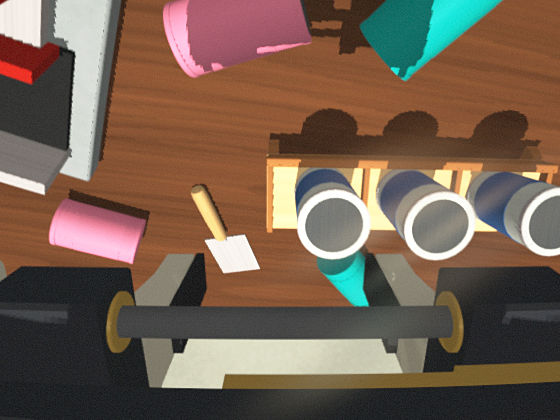

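The wrist view shows the lids as grey discs with white rims at (333,222), (440,224) and (548,222), the last one cut by the edge. I'll refine their centres.

Run:
```python
from h import *
z=np.load("w1.npz"); p,d,w=z['p'],z['d'],z['w']; hsv=cv2.cvtColor(p,cv2.COLOR_RGB2HSV)
i={k:v for k,v in cams.camera_info("wrist").items()}
m=(w[...,2]>.11)&(w[...,2]<.18)&(hsv[...,1]<60)&(d>0); m[255:]=0; m[:,:270]=0
n,l,s,c=cv2.connectedComponentsWithStats(m.astype(np.uint8))
for k in range(1,n):
    if s[k,4]<400: continue
    P=w[l==k]; cn,_=cv2.findContours((l==k).astype(np.uint8),cv2.RETR_EXTERNAL,cv2.CHAIN_APPROX_NONE)
    Q=P@RT   # tool-target frame coords
    h=np.median(-Q[:,2]); g=Q[np.abs(-Q[:,2]-h)<.006]
    (cx,cy),r=cv2.minEnclosingCircle(g[:,:2].astype(np.float32))
    e=cv2.fitEllipse(max(cn,key=len))
    print(s[k],"axis-h",h.round(4),"circle",RT@np.array([cx,cy,-h]),"r",r,"mean",RT@g.mean(0),"ell",e)
for L in LID: print("LID",L,(-L@RT[:,2]).round(4))
```

```text
[ 296  182   75   73 4339] axis-h -0.1266 circle [0.53981519 0.09905391 0.14809388] r 0.03295334428548813 mean [0.53838936 0.09813812 0.14726997] ell ((332.28802490234375, 219.67344665527344), (72.23120880126953, 75.14726257324219), 126.50643157958984)
[ 504  183   56   72 3279] axis-h -0.1279 circle [0.50748589 0.2968197  0.1465781 ] r 0.033252280205488205 mean [0.50844566 0.28592552 0.14664058] ell ((535.1842041015625, 217.86737060546875), (58.662025451660156, 74.1700668334961), 172.66424560546875)
[ 390  184   85   71 4591] axis-h -0.1277 circle [0.52692332 0.19312504 0.14812525] r 0.03309878706932068 mean [0.52492252 0.19124942 0.1470039 ] ell ((433.1349182128906, 219.99009704589844), (69.07904815673828, 83.2420654296875), 103.57063293457031)
LID [0.546  0.1019 0.1461] -0.1314
LID [0.5331 0.1954 0.1464] -0.1323
LID [0.5134 0.3005 0.1455] -0.1319
```

```bash
cat >> h.py <<'E'
LID=[np.array([.5395,.0988,.1478]),np.array([.5265,.193,.1478]),np.array([.5075,.297,.147])]
E
python3 -c "
from h import *
to(tin(0,.06),RT)"
```

```text
t 2.25 shift cm now-frame [-2.73  4.02  6.44] target-frame [-2.68  3.99  6.48] turn [-0.005 -0.006  0.001] F [0.68 0.45 0.65] w 0.86
```

Call:
servo_tool(
  steps=[
    [[-0.005, -0.006, 0], [-1.4, 2.0, 0], -0.72],
    [[0, 0, 0], [-1.3, 2.0, 1], -0.72],
    [[0, 0, 0], [0, 0, 2.5], -0.72],
    [[0, 0, 0], [0, 0, 2.5], -0.72],
    [[0, 0, 0], [0, 0, 0], -0.72],
  ],
)

```text
t: 2.75
tool_pos: [0.5143, 0.0964, 0.2066]
orientation: [-3.141, 0.487, -2.981]
contact_force: [-0.2, -0.9, 0.2]
width: 0.861
finger_force: 0.0
```

Run:
```python
from h import *
to(tin(0,-.041),RT)
p,d,i=cap("wrist"); w=cloud(d,i); hsv=cv2.cvtColor(p,cv2.COLOR_RGB2HSV)
m=(w[...,2]>.11)&(w[...,2]<.18)&(hsv[...,1]<60)&(d>0)
n,l,s,c=cv2.connectedComponentsWithStats(m.astype(np.uint8))
for k in range(1,n):
    if s[k,4]<400: continue
    Q=w[l==k]@RT; h=np.median(-Q[:,2]); g=Q[np.abs(-Q[:,2]-h)<.006]; (cx,cy),r=cv2.minEnclosingCircle(g[:,:2].astype(np.float32))
    print(s[k],(RT@np.array([cx,cy,-h])).round(4),r)
cv2.imwrite("pics/w2.png",cv2.cvtColor(p,cv2.COLOR_RGB2BGR))
```

```text
t 2.75 shift cm now-frame [ 0.51 -0.15 10.48] target-frame [ 0.53 -0.17 10.48] turn [-0.001 -0.002 -0.   ] F [-0.2  -0.93  0.19] w 0.861
[ 237  152   92   94 6767] [0.5402 0.0987 0.1482] 0.032863594591617584
[ 485  153   75   90 4599] [0.5069 0.2969 0.1459] 0.03240765631198883
[ 360  154  102   94 7088] [0.527  0.1929 0.1482] 0.03331966698169708
```

Call:
servo_tool(
  steps=[
    [[0, 0, 0], [0.5, -0.15, 1.4], -0.72],
    [[0, 0, 0], [0, 0, 3], -0.72],
    [[0, 0, 0], [0, 0, 3], -0.72],
    [[0, 0, 0], [0, 0, 3], -0.72],
    [[0, 0, 0], [0, 0, 0], -0.72],
    [[0, 0, 0], [0, 0, 0], -0.72],
  ],
)

```text
t: 3.4
tool_pos: [0.5645, 0.1012, 0.1284]
orientation: [3.135, 0.47, -2.982]
contact_force: [0.1, -0.6, 1.0]
width: 0.859
finger_force: 0.0
```

```bash
python3 -c "
from h import *
to(tin(0,-.041),RT)"
```

```text
t 3.4 shift cm now-frame [1.28 0.16 1.23] target-frame [1.31 0.17 1.21] turn [ 0.006 -0.018 -0.002] F [ 0.13 -0.59  1.03] w 0.859
```

```bash
python3 -c "
from h import *
s=arm.observe(); print(s['joint_positions'].round(3), s['qd'].round(3),s['contact_force'],s['ft_torque'])"
```

```text
[ 0.485 -0.003 -1.014  0.909 -0.177 -2.764] [ 0.021 -0.031 -0.01  -0.007  0.    -0.   ] [ 0.12537137 -0.59108207  1.02761172] [-0.26418636  1.53273218 -0.05628992]
```

```bash
cat >> h.py <<'E'
TL=np.radians(14)
R2=frame(R.from_euler('z',ry).apply([np.sin(TL),0,-np.cos(TL)]),yr)
def t2(k,up): return LID[k]-.022*ax+(.019-up)*R2[:,2]
E
python3 -c "
from h import *
to(t2(0,.06),R2); print('axis in tool',R2.T@ax)"
```

```text
t 3.4 shift cm now-frame [ 0.4   0.19 -4.66] target-frame [ 1.44  0.17 -4.46] turn [ 0.006  0.226 -0.001] F [ 0.13 -0.59  1.03] w 0.859
axis in tool [ 2.41451662e-01  7.82087274e-18 -9.70232495e-01]
```

Call:
servo_tool(
  steps=[
    [[0, 0, 0], [0, 0, -3], -0.72],
    [[0, 0, 0], [0, 0, -3], -0.72],
    [[0, 0, 0], [0, 0, -1], -0.72],
    [[0, 0.12, 0], [0, 0, 0], -0.72],
    [[0, 0.11, 0], [0, 0, 0], -0.72],
    [[0, 0, 0], [0, 0, 0], -0.72],
  ],
)

```text
t: 4.0
tool_pos: [0.5414, 0.0975, 0.1912]
orientation: [3.137, 0.264, -2.982]
contact_force: [-0.5, -0.4, 0.1]
width: 0.863
finger_force: 0.0
```

```bash
python3 -c "
from h import *
to(t2(0,0.02),R2);to(t2(0,0),R2);s=arm.observe(); print(s['joint_positions'].round(3))"
```

```text
t 4.0 shift cm now-frame [0.8  0.13 6.2 ] target-frame [0.68 0.16 6.21] turn [ 0.004  0.019 -0.001] F [-0.46 -0.43  0.06] w 0.863
t 4.0 shift cm now-frame [0.84 0.12 8.19] target-frame [0.68 0.16 8.21] turn [ 0.004  0.019 -0.001] F [-0.46 -0.43  0.06] w 0.863
[ 0.618 -0.011 -0.569  0.159 -0.779 -2.128]
```

Call:
servo_tool(
  steps=[
    [[0.004, 0.019, 0], [0.8, 0.15, 1.2], -0.72],
    [[0, 0, 0], [0, 0, 2.5], -0.72],
    [[0, 0, 0], [0, 0, 2.5], -0.72],
    [[0, 0, 0], [0, 0, 1.9], -0.72],
    [[0, 0, 0], [0, 0, 0], -0.72],
    [[0, 0, 0], [0, 0, 0], -0.72],
  ],
)

```text
t: 4.6
tool_pos: [0.5491, 0.0961, 0.1066]
orientation: [-3.137, 0.242, -2.982]
contact_force: [0.2, -0.5, 1.2]
width: 0.862
finger_force: 0.0
```

```bash
python3 -c "
from h import *
to(t2(0,0),R2);s=arm.observe(); print(s['joint_positions'].round(3))"
```

```text
t 4.6 shift cm now-frame [-0.64  0.42 -0.19] target-frame [-0.65  0.42 -0.18] turn [-0.005 -0.003 -0.002] F [ 0.17 -0.5   1.22] w 0.862
[ 0.601  0.107 -0.67   0.194 -0.585 -2.164]
```

Call:
servo_tool(
  steps=[
    [[0, 0, 0], [-0.6, 0.4, -0.2], -0.72],
    [[0, 0, 0], [0, 0, 0], -0.72],
    [[0, 0, 0], [0, 0, 0], -0.72],
  ],
)

```text
t: 4.9
tool_pos: [0.5552, 0.1016, 0.1108]
orientation: [-3.138, 0.244, -2.983]
contact_force: [-0.2, 0.1, 0.8]
width: 0.862
finger_force: 0.0
```

```bash
python3 -c "
from h import *
to(t2(0,0),R2);s=arm.observe(); print(s['joint_positions'].round(3),s['ft_torque'])"
```

```text
t 4.9 shift cm now-frame [ 0.12 -0.02  0.06] target-frame [ 0.12 -0.02  0.06] turn [-0.004 -0.    -0.003] F [-0.25  0.06  0.8 ] w 0.862
[ 0.604  0.112 -0.652  0.192 -0.595 -2.164] [-0.13110477  0.8180702   0.01021236]
```

Call:
servo_tool(
  steps=[
    [[0, 0, 0], [0, 0, 0], 1],
    [[0, 0, 0], [0, 0, 0], 1],
    [[0, 0, 0], [0, 0, 0], 1],
    [[0, 0, 0], [0, 0, 0], 1],
    [[0, 0, 0], [0, 0, 0], 1],
  ],
  newtons=25,
)

```text
t: 5.4
tool_pos: [0.5547, 0.101, 0.1098]
orientation: [-3.137, 0.242, -2.983]
contact_force: [-1.6, -0.2, 3.4]
width: 0.724
finger_force: 25.0
```

Call:
servo_tool(
  steps=[
    [[0, 0, 0], [0.2, 0, -0.8], 1],
    [[0, 0, 0], [0.2, 0, -0.8], 1],
    [[0, 0, 0], [0.2, 0, -0.8], 1],
    [[0, 0, 0], [0, 0, 0], 1],
    [[0, 0, 0], [0, 0, 0], 1],
  ],
)

```text
t: 5.9
tool_pos: [0.5433, 0.0995, 0.132]
orientation: [-3.138, 0.243, -2.983]
contact_force: [-0.3, 0.6, -0.5]
width: 0.726
finger_force: 25.0
```

Call:
servo_tool(
  steps=[
    [[0, 0, 0], [0, 0, 0], 1],
  ],
)

```text
t: 6.0
tool_pos: [0.5431, 0.0993, 0.1314]
orientation: [-3.137, 0.242, -2.983]
contact_force: [0.3, 0.0, -1.5]
width: 0.725
finger_force: 25.0
```

Call:
servo_tool(
  steps=[
    [[0, 0, 0], [0, 0, 0], 1],
  ],
)

```text
t: 6.1
tool_pos: [0.5431, 0.0992, 0.1312]
orientation: [-3.137, 0.242, -2.983]
contact_force: [0.7, -0.3, -1.1]
width: 0.722
finger_force: 25.0
```

Only about 1 N was added, so this tin is empty. I'll put it back and try the middle one.

Call:
servo_tool(
  steps=[
    [[0, 0, 0], [-0.2, 0, 0.8], 1],
    [[0, 0, 0], [-0.2, 0, 0.8], 1],
    [[0, 0, 0], [-0.2, 0, 0.8], 1],
    [[0, 0, 0], [0, 0, 0], 1],
    [[0, 0, 0], [0, 0, 0], 1],
  ],
)

```text
t: 6.6
tool_pos: [0.5548, 0.1009, 0.1088]
orientation: [-3.137, 0.241, -2.983]
contact_force: [-0.1, -0.2, -1.3]
width: 0.724
finger_force: 25.0
```

Call:
servo_tool(
  steps=[
    [[0, 0, 0], [0, 0, 0], -0.72],
    [[0, 0, 0], [0, 0, 0], -0.72],
    [[0, 0, 0], [0, 0, 0], -0.72],
  ],
)

```text
t: 6.9
tool_pos: [0.5548, 0.101, 0.1098]
orientation: [-3.137, 0.242, -2.983]
contact_force: [-0.2, -0.3, -0.1]
width: 0.857
finger_force: 0.0
```

Call:
servo_tool(
  steps=[
    [[0, 0, 0], [0, 0, -2], -0.72],
    [[0, 0, 0], [0, 0, -3], -0.72],
    [[0, 0, 0], [0, 0, -3], -0.72],
    [[0, 0, 0], [0, 0, -1], -0.72],
    [[0, 0, 0], [0, 0, 0], -0.72],
  ],
)

```text
t: 7.4
tool_pos: [0.534, 0.0986, 0.1991]
orientation: [-3.139, 0.246, -2.983]
contact_force: [1.1, -0.6, -0.5]
width: 0.861
finger_force: 0.0
```

Run:
```python
from h import *
to(t2(1,.09),R2)
p,d,i=cap("wrist"); w=cloud(d,i); hsv=cv2.cvtColor(p,cv2.COLOR_RGB2HSV)
m=(w[...,2]>.11)&(w[...,2]<.18)&(hsv[...,1]<60)&(d>0)
n,l,s,c=cv2.connectedComponentsWithStats(m.astype(np.uint8))
for k in range(1,n):
    if s[k,4]<400: continue
    Q=w[l==k]@RT; h=np.median(-Q[:,2]); g=Q[np.abs(-Q[:,2]-h)<.006]; (cx,cy),r=cv2.minEnclosingCircle(g[:,:2].astype(np.float32))
    print(s[k],(RT@np.array([cx,cy,-h])).round(4),r)
```

```text
t 7.4 shift cm now-frame [-0.02  9.44  0.17] target-frame [-0.05  9.44  0.2 ] turn [-0.003  0.002 -0.003] F [ 1.05 -0.57 -0.47] w 0.861
[ 236  156   97   97 7359] [0.5392 0.0983 0.1477] 0.032753054052591324
[ 498  159   62   89 3673] [0.509  0.29   0.1446] 0.031152280047535896
[ 365  161  108   96 7668] [0.5273 0.1933 0.1483] 0.03333480656147003
```

Call:
servo_tool(
  steps=[
    [[0, 0, 0], [0, 4.7, 0], -0.72],
    [[0, 0, 0], [0, 4.75, 0], -0.72],
    [[0, 0, 0], [0, 0, 3], -0.72],
    [[0, 0, 0], [0, 0, 2], -0.72],
    [[0, 0, 0], [0, 0, 0], -0.72],
    [[0, 0, 0], [0, 0, 0], -0.72],
  ],
)

```text
t: 8.05
tool_pos: [0.53, 0.1924, 0.1471]
orientation: [-3.135, 0.24, -2.983]
contact_force: [0.6, 1.4, 0.4]
width: 0.859
finger_force: 0.0
```

```bash
python3 -c "
from h import *
to(t2(1,0),R2)"
```

```text
t 8.05 shift cm now-frame [-0.24  0.14  3.88] target-frame [-0.22  0.12  3.89] turn [-0.007 -0.004 -0.003] F [0.61 1.43 0.42] w 0.859
```

Call:
servo_tool(
  steps=[
    [[0, 0, 0], [-0.2, 0.2, 1], -0.72],
    [[0, 0, 0], [0, 0, 1.5], -0.72],
    [[0, 0, 0], [0, 0, 1.4], -0.72],
    [[0, 0, 0], [0, 0, 0], -0.72],
    [[0, 0, 0], [0, 0, 0], -0.72],
  ],
)

```text
t: 8.55
tool_pos: [0.5416, 0.1965, 0.1111]
orientation: [-3.137, 0.243, -2.983]
contact_force: [0.5, 0.1, 0.3]
width: 0.862
finger_force: 0.0
```

```bash
python3 -c "
from h import *
to(t2(1,0),R2)"
```

```text
t 8.55 shift cm now-frame [ 0.08 -0.1   0.11] target-frame [ 0.08 -0.1   0.11] turn [-0.005 -0.002 -0.003] F [0.53 0.12 0.3 ] w 0.862
```

Call:
servo_tool(
  steps=[
    [[0, 0, 0], [0, -0.1, 0.1], 1],
    [[0, 0, 0], [0, 0, 0], 1],
    [[0, 0, 0], [0, 0, 0], 1],
    [[0, 0, 0], [0, 0, 0], 1],
    [[0, 0, 0], [0, 0, 0], 1],
  ],
  newtons=25,
)

```text
t: 9.05
tool_pos: [0.5419, 0.1959, 0.1105]
orientation: [-3.138, 0.243, -2.983]
contact_force: [-2.2, -0.4, 5.8]
width: 0.724
finger_force: 25.0
```

Call:
servo_tool(
  steps=[
    [[0, 0, 0], [0.2, 0, -0.8], 1],
    [[0, 0, 0], [0.2, 0, -0.8], 1],
    [[0, 0, 0], [0.2, 0, -0.8], 1],
    [[0, 0, 0], [0, 0, 0], 1],
    [[0, 0, 0], [0, 0, 0], 1],
  ],
)

```text
t: 9.55
tool_pos: [0.5301, 0.1941, 0.132]
orientation: [-3.138, 0.243, -2.983]
contact_force: [0.2, -0.2, -0.6]
width: 0.727
finger_force: 25.0
```

Call:
servo_tool(
  steps=[
    [[0, 0, 0], [0, 0, 0], 1],
  ],
)

```text
t: 9.65
tool_pos: [0.5301, 0.1939, 0.1315]
orientation: [-3.137, 0.242, -2.983]
contact_force: [-0.6, -0.2, -1.6]
width: 0.725
finger_force: 25.0
```

Call:
servo_tool(
  steps=[
    [[0, 0, 0], [0, 0, 0], 1],
  ],
)

```text
t: 9.75
tool_pos: [0.5301, 0.1938, 0.1313]
orientation: [-3.137, 0.242, -2.983]
contact_force: [-0.3, -0.5, -0.3]
width: 0.722
finger_force: 25.0
```

The middle tin is empty too. I'll put it back and lift the third.

Call:
servo_tool(
  steps=[
    [[0, 0, 0], [-0.2, 0, 0.8], 1],
    [[0, 0, 0], [-0.2, 0, 0.8], 1],
    [[0, 0, 0], [-0.2, 0, 0.8], 1],
    [[0, 0, 0], [0, 0, 0], 1],
    [[0, 0, 0], [0, 0, 0], 1],
  ],
)

```text
t: 10.25
tool_pos: [0.5418, 0.1955, 0.1089]
orientation: [-3.137, 0.242, -2.983]
contact_force: [0.5, 0.8, -0.6]
width: 0.724
finger_force: 25.0
```

Call:
servo_tool(
  steps=[
    [[0, 0, 0], [0, 0, 0], -0.72],
    [[0, 0, 0], [0, 0, 0], -0.72],
    [[0, 0, 0], [0, 0, 0], -0.72],
  ],
)

```text
t: 10.55
tool_pos: [0.5416, 0.1956, 0.1097]
orientation: [-3.137, 0.242, -2.983]
contact_force: [-0.3, -0.1, 0.1]
width: 0.852
finger_force: 0.0
```

Call:
servo_tool(
  steps=[
    [[0, 0, 0], [0, 0, -2], -0.72],
    [[0, 0, 0], [0, 0, -3], -0.72],
    [[0, 0, 0], [0, 0, -3], -0.72],
    [[0, 0, 0], [0, 0, -1], -0.72],
    [[0, 0, 0], [0, 0, 0], -0.72],
  ],
)

```text
t: 11.05
tool_pos: [0.5207, 0.1934, 0.199]
orientation: [-3.14, 0.245, -2.983]
contact_force: [-0.3, 0.3, -0.4]
width: 0.861
finger_force: 0.0
```

Run:
```python
from h import *
to(t2(2,.09),R2)
p,d,i=cap("wrist"); w=cloud(d,i); hsv=cv2.cvtColor(p,cv2.COLOR_RGB2HSV)
m=(w[...,2]>.11)&(w[...,2]<.18)&(hsv[...,1]<60)&(d>0)
n,l,s,c=cv2.connectedComponentsWithStats(m.astype(np.uint8))
for k in range(1,n):
    if s[k,4]<400: continue
    Q=w[l==k]@RT; h=np.median(-Q[:,2]); g=Q[np.abs(-Q[:,2]-h)<.006]; (cx,cy),r=cv2.minEnclosingCircle(g[:,:2].astype(np.float32))
    print(s[k],(RT@np.array([cx,cy,-h])).round(4),r)
```

```text
t 11.05 shift cm now-frame [ 0.41 10.44  0.14] target-frame [ 0.38 10.44  0.17] turn [-0.003  0.001 -0.003] F [-0.27  0.28 -0.44] w 0.861
[ 379  153  111   96 7823] [0.506  0.2987 0.1463] 0.03289132937788963
[  94  155  104   96 7731] [0.5393 0.0979 0.1476] 0.03315320983529091
[ 235  156   97   98 7352] [0.526  0.1927 0.1477] 0.0327083058655262
```

Call:
servo_tool(
  steps=[
    [[0, 0, 0], [0.25, 3.5, 0], -0.72],
    [[0, 0, 0], [0.2, 3.5, 0], -0.72],
    [[0, 0, 0], [0, 3.5, 1], -0.72],
    [[0, 0, 0], [0, 0, 2], -0.72],
    [[0, 0, 0], [0, 0, 2], -0.72],
    [[0, 0, 0], [0, 0, 0], -0.72],
    [[0, 0, 0], [0, 0, 0], -0.72],
  ],
)

```text
t: 11.8
tool_pos: [0.5111, 0.2965, 0.1459]
orientation: [-3.135, 0.24, -2.983]
contact_force: [-0.6, -0.0, 1.4]
width: 0.86
finger_force: 0.0
```

```bash
echo "LID[2]=np.array([.5063,.2983,.1468])" >> h.py; python3 -c "
from h import *
to(t2(2,0),R2)"
```

```text
t 11.8 shift cm now-frame [-0.14  0.28  3.84] target-frame [-0.12  0.25  3.84] turn [-0.007 -0.004 -0.003] F [-0.58 -0.04  1.43] w 0.86
```

Call:
servo_tool(
  steps=[
    [[0, 0, 0], [-0.1, 0.25, 1], -0.72],
    [[0, 0, 0], [0, 0, 1.5], -0.72],
    [[0, 0, 0], [0, 0, 1.3], -0.72],
    [[0, 0, 0], [0, 0, 0], -0.72],
    [[0, 0, 0], [0, 0, 0], -0.72],
  ],
)

```text
t: 12.3
tool_pos: [0.5212, 0.3012, 0.1108]
orientation: [-3.137, 0.243, -2.983]
contact_force: [0.3, -0.1, 0.3]
width: 0.861
finger_force: 0.0
```

Call:
servo_tool(
  steps=[
    [[0, 0, 0], [0, 0, 0], 1],
    [[0, 0, 0], [0, 0, 0], 1],
    [[0, 0, 0], [0, 0, 0], 1],
    [[0, 0, 0], [0, 0, 0], 1],
  ],
  newtons=30,
)

```text
t: 12.7
tool_pos: [0.5213, 0.3017, 0.1113]
orientation: [-3.138, 0.244, -2.983]
contact_force: [-0.9, -0.5, 3.9]
width: 0.722
finger_force: 30.0
```

```bash
python3 -c "
from h import *
to(t2(2,0),R2)"
```

```text
t 12.7 shift cm now-frame [ 0.1  -0.1   0.22] target-frame [ 0.1  -0.1   0.22] turn [-0.004 -0.001 -0.003] F [-0.85 -0.46  3.91] w 0.722
```

Call:
servo_tool(
  steps=[
    [[0, 0, 0], [0.2, 0, -0.8], 1],
    [[0, 0, 0], [0.2, 0, -0.8], 1],
    [[0, 0, 0], [0.2, 0, -0.8], 1],
    [[0, 0, 0], [0, 0, 0], 1],
    [[0, 0, 0], [0, 0, 0], 1],
  ],
)

```text
t: 13.2
tool_pos: [0.509, 0.2993, 0.1323]
orientation: [-3.137, 0.242, -2.983]
contact_force: [0.4, -0.1, -5.4]
width: 0.722
finger_force: 30.0
```

Call:
servo_tool(
  steps=[
    [[0, 0, 0], [0, 0, 0], 1],
  ],
)

```text
t: 13.3
tool_pos: [0.5092, 0.2992, 0.1319]
orientation: [-3.137, 0.242, -2.983]
contact_force: [0.1, 0.4, -6.1]
width: 0.721
finger_force: 30.0
```

Added weight is about 5–6 N, so the third tin is full. I'll lift it clear.

Call:
servo_tool(
  steps=[
    [[0, 0, 0], [0.4, 0, -1.6], 1],
    [[0, 0, 0], [0.4, 0, -2.0], 1],
    [[0, 0, 0], [0, 0, -3], 1],
    [[0, 0, 0], [0, 0, -3], 1],
    [[0, 0, 0], [0, 0, -3], 1],
    [[0, 0, 0], [0, 0, -3], 1],
    [[0, 0, 0], [0, 0, -1], 1],
    [[0, 0, 0], [0, 0, 0], 1],
  ],
)

```text
t: 14.1
tool_pos: [0.4624, 0.2932, 0.2923]
orientation: [-3.139, 0.244, -2.983]
contact_force: [1.0, 0.5, -5.2]
width: 0.721
finger_force: 30.0
```

```bash
cat >> h.py <<'E'
axt=R2.T@ax
ft=np.array([.001,0,-.0168])-axt*.088   # foot centre in tool frame
RP=R.from_euler('z',sy).as_matrix()@frame(np.array([axt[0]*-1,0,axt[2]]),np.array([0,1.,0]))
def pl(x,y,z,Rt=None): return sh(x,y,z)-RP@ft
E
python3 - <<'E'
from h import *
print(RP@axt, sh(.015,.03,.042))
to(pl(.015,.03,.16),RP); to(pl(.015,.03,.07),RP)
s=arm.observe(); print(s['joint_positions'].round(3)); Rc=R.from_euler('xyz',s["orientation"]).as_matrix()
print("foot",s["tool_pos"]+Rc@ft)
p,d,i=cap("wrist"); w=cloud(d,i); np.savez("w3.npz",p=p,d=d,w=w); hsv=cv2.cvtColor(p,cv2.COLOR_RGB2HSV)
m=(w[...,2]>.25)&(hsv[...,1]<60)&(d>.12); 
n,l,st,c=cv2.connectedComponentsWithStats(m.astype(np.uint8))
for k in range(1,n):
    if st[k,4]<1500: continue
    P=w[l==k]; T=(P-s["tool_pos"])@Rc; vt=np.linalg.svd(T-T.mean(0),full_matrices=False)[2]
    print(st[k],T.mean(0).round(4),"normal",vt[2].round(3))
print("expect lid",(ft+axt*.11).round(4),"n",axt.round(3))
E
```

```text
[-9.45886086e-18  9.58630138e-18  9.99824985e-01] [ 0.5304449  -0.21115715  0.042     ]
t 14.1 shift cm now-frame [  2.94 -50.74   5.65] target-frame [-20.93 -46.65   1.06] turn [-0.002  0.48   0.44 ] F [ 1.04  0.52 -5.24] w 0.721
t 14.1 shift cm now-frame [  5.11 -50.72  14.39] target-frame [-23.1  -46.65   9.8 ] turn [-0.002  0.48   0.44 ] F [ 1.04  0.52 -5.24] w 0.721
[ 1.07  -0.05  -0.392  0.218 -1.09  -2.57 ]
foot [0.49820366 0.2987994  0.23063523]
[  155   196   259   110 18279] [ 0.0115 -0.0006 -0.0408] normal [-0.619 -0.001  0.786]
expect lid [ 0.0063  0.     -0.0381] n [ 0.241  0.    -0.97 ]
```

Call:
servo_tool(
  steps=[
    [[0, 0, 0], [0.2, -2.5, 0], 1],
    [[0, 0, 0], [0.3, -4.5, 0], 1],
    [[0, 0, 0], [0.3, -4.8, 0], 1],
    [[0, 0, 0], [0.3, -4.8, 0], 1],
    [[0, 0, 0], [0.3, -4.8, 0], 1],
    [[0, 0, 0], [0.3, -4.8, 0], 1],
    [[0, 0, 0], [0.3, -4.8, 0], 1],
    [[0, 0, 0], [0.3, -4.8, 0], 1],
  ],
)

```text
t: 14.95
tool_pos: [0.4953, -0.0667, 0.2851]
orientation: [-3.137, 0.239, -2.983]
contact_force: [1.3, 0.0, -5.0]
width: 0.722
finger_force: 30.0
```

Call:
servo_tool(
  steps=[
    [[0, 0, 0], [0.3, -4.8, 0], 1],
    [[0, 0, 0], [0.3, -4.8, 0], 1],
    [[0, 0.096, 0.088], [0, -3.0, 0], 1],
    [[0, 0.096, 0.088], [0, -2, 0], 1],
    [[0, 0.096, 0.088], [0, 0, 0], 1],
    [[0, 0.096, 0.088], [0, 0, 0], 1],
    [[0, 0.096, 0.088], [0, 0, 0], 1],
    [[0, 0, 0], [0, 0, 0], 1],
  ],
)

```text
t: 15.75
tool_pos: [0.5129, -0.21, 0.2803]
orientation: [-3.135, -0.255, 2.858]
contact_force: [-0.1, -0.1, -8.3]
width: 0.722
finger_force: 30.0
```

Run:
```python
from h import *
to(pl(.015,.03,.10),RP)
s=arm.observe(); print(s['joint_positions'].round(3)); Rc=R.from_euler('xyz',s["orientation"]).as_matrix()
print("foot",s["tool_pos"]+Rc@ft,"axis",Rc@axt)
p,d,i=cap("wrist"); w=cloud(d,i); np.savez("w4.npz",p=p,d=d,w=w,Rc=Rc,tp=s["tool_pos"]); cv2.imwrite("pics/w4.png",cv2.cvtColor(p,cv2.COLOR_RGB2BGR))
```

```text
t 15.75 shift cm now-frame [-4.1   0.44 10.18] target-frame [-3.99  0.37 10.22] turn [-0.005 -0.011 -0.006] F [-0.05 -0.06 -8.3 ] w 0.722
[-0.072  0.294  0.088 -0.047 -1.614 -1.778]
foot [ 0.5150276  -0.2110783   0.20880294] axis [0.0120337  0.0030804  0.99974782]
```

View pics/w4.png

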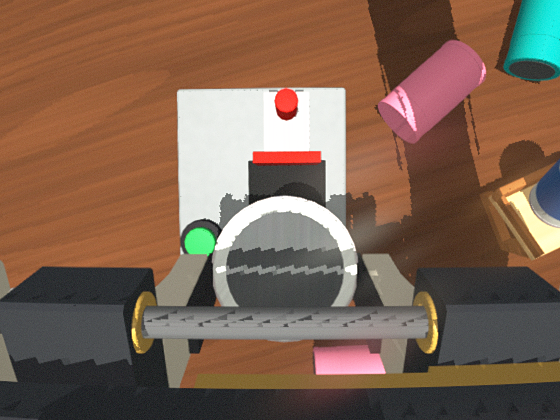

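The wrist view shows the held tin's lid centred at (285,262), the clamp post top at (286,103), the clamp face at (287,157) and the button at (200,241). Next I'll check the tin's tilt in the grip and measure the shaker again.

Run:
```python
from h import *
z=np.load("w4.npz"); p,d,w,Rc,tp=[z[k] for k in('p','d','w','Rc','tp')]
hsv=cv2.cvtColor(p,cv2.COLOR_RGB2HSV); H,S,V=[hsv[...,k].astype(int) for k in range(3)]
m=np.zeros(d.shape,bool); m[200:300,215:356]=1; m&=(d>0)&(w[...,2]>.27)&(S<60)
P=w[m]; a=np.median(P[:,2]); 
for _ in range(4):
    c=P.mean(0); n=np.linalg.svd(P-c,full_matrices=False)[2][2]; n*=np.sign(n[2]); r=(P-c)@n; P=P[np.abs(r)<max(.0015,2*r.std()*.8)]
print("lid n world",n.round(4),"expected",(Rc@axt).round(4),"N",len(P),"res",r.std())
Q=P; (cx,cy),rr=cv2.minEnclosingCircle(Q[:,:2].astype(np.float32)); print("lid c",cx,cy,Q[:,2].mean(),rr,"expect",tp+Rc@(ft+axt*.11))
Si=lambda P:R.from_euler('z',-sy).apply(P-SO)
red=((H<8)|(H>172))&(S>140)&(d>0)&(w[...,2]>.06); red[200:]=0
n_,l,s,c=cv2.connectedComponentsWithStats(red.astype(np.uint8))
for k in range(1,n_):
    if s[k,4]>100:
        P=Si(w[l==k]); print("red",s[k],P.min(0).round(4),P.max(0).round(4)); T=P[P[:,2]>.11]
        if len(T): print("  top",len(T),T.mean(0),T.min(0),T.max(0))
g=(H>45)&(H<80)&(S>120)&(d>0); P=Si(w[g]); T=P[P[:,2]>.055]; print("green",len(T),T.mean(0),np.median(P[:,2]),P[:,2].max())
b=(S<40)&(V>150)&(w[...,2]>.036)&(w[...,2]<.044)&(d>0); b[260:]=0; P=Si(w[b]); r=cv2.minAreaRect(P[:,:2].astype(np.float32)); print("top",P[:,:2].min(0),P[:,:2].max(0),r)
k=(V<60)&(w[...,2]>.043)&(w[...,2]<.051); k[230:]=0; P=Si(w[k]); print("pan",np.percentile(P,[2,98],axis=0))
```

```text
lid n world [-0.0321  0.0197  0.9993] expected [0.012  0.0031 0.9997] N 12108 res 0.0006154360245678788
lid c 0.5162806510925293 -0.21025334298610687 0.31842710097536675 0.033366214483976364 expect [ 0.5163513  -0.21073946  0.3187752 ]
red [275  88  23  32 573] [-0.1294  0.0164  0.0703] [-0.1062  0.0378  0.1177]
  top 436 [-0.11739557  0.02704993  0.11525511] [-0.1294272   0.01638988  0.11002884] [-0.10659526  0.03782516  0.11773356]
red [253 151  68  14 883] [-0.0696 -0.0068  0.0601] [-0.058   0.0616  0.102 ]
green 714 [ 0.02793062 -0.07126217  0.06397893] 0.06245467740028596 0.3103284760941343
top [-0.14923438 -0.10243768] [0.04752266 0.31610557] ((-0.07938343286514282, 0.09355248510837555), (0.19364473223686218, 0.42106732726097107), 8.51834774017334)
pan [[-0.17869003 -0.05348336  0.04424063]
 [ 0.00733668  0.33893566  0.04982639]]
```

Run:
```python
from h import *
z=np.load("w4.npz"); w,d,p=z['w'],z['d'],z['p']
yy,xx=np.mgrid[:420,:560]
for rr,r1 in((55,296),(45,290),(45,240)):
    m=(np.hypot(xx-285,(yy-255))<rr)&(yy<r1)&(d>0)&(p.max(2)<150); P=w[m]
    for _ in range(4):
        c=P.mean(0); n=np.linalg.svd(P-c,full_matrices=False)[2][2]; n*=np.sign(n[2]); r=(P-c)@n; P=P[np.abs(r)<.0025]
    print(len(P),n.round(4),r.std().round(5))
```

```text
6766 [-0.0247  0.0176  0.9995] 0.00062
5201 [-0.0247  0.0177  0.9995] 0.00063
1423 [-0.0224  0.0207  0.9995] 0.00063
```

```bash
python3 - <<'E'
from h import *
z=np.load("w4.npz"); Rc,tp=z['Rc'],z['tp']
n=np.array([-.0247,.0177,.9995]); n/=np.linalg.norm(n); lid=ft+axt*.11
a=Rc.T@n; a2=a.copy(); f=lid-.11*a; print(a,f)
open("h.py","a").write(f"\naxt=np.array({a.tolist()}); ft=np.array({f.tolist()})\n_q,_=R.align_vectors([[0,0,1],[0,0,0]] if 0 else [[0,0,1.],[-np.sin(sy),np.cos(sy),0]],[axt,[0,1.,0]],weights=[1e3,1]); RP=_q.as_matrix()\n")
E
python3 -c "
from h import *
print(RP@axt); to(pl(.0135,.0285,.10),RP)"
```

```text
[ 0.27948754  0.00383108 -0.96014167] [-0.02443169 -0.00042142  0.06747047]
[1.04850989e-06 3.68082257e-06 1.00000000e+00]
t 15.8 shift cm now-frame [-3.81  0.3  10.36] target-frame [-4.15  0.2  10.23] turn [-0.008  0.033 -0.004] F [-0.44  0.19 -6.66] w 0.72
```

Call:
servo_tool(
  steps=[
    [[-0.008, 0.033, -0.004], [0, 0, 0], 1],
    [[0, 0, 0], [-1.3, 0.1, 3.4], 1],
    [[0, 0, 0], [-1.3, 0.1, 3.4], 1],
    [[0, 0, 0], [-1.4, 0.0, 3.4], 1],
    [[0, 0, 0], [0, 0, 0], 1],
    [[0, 0, 0], [0, 0, 0], 1],
  ],
)

```text
t: 16.4
tool_pos: [0.5225, -0.2107, 0.1777]
orientation: [3.138, -0.277, 2.867]
contact_force: [0.7, -0.5, -4.9]
width: 0.718
finger_force: 30.0
```

```bash
python3 -c "
from h import *
to(pl(.0135,.0285,.05),RP); print('up in tool',RP.T@[0,0,1])"
```

```text
t 16.4 shift cm now-frame [-1.7   0.02  5.35] target-frame [-1.73  0.01  5.34] turn [-0.001  0.007  0.002] F [ 0.71 -0.53 -4.92] w 0.718
up in tool [ 0.27948755  0.00382725 -0.96014169]
```

Call:
servo_tool(
  steps=[
    [[0, 0, 0], [-0.7, 0, 2.3], 1],
    [[0, 0, 0], [-0.6, 0, 2.0], 1],
    [[0, 0, 0], [-0.3, 0, 0.8], 1],
    [[0, 0, 0], [0, 0, 0], 1],
    [[0, 0, 0], [0, 0, 0], 1],
  ],
)

```text
t: 16.9
tool_pos: [0.5253, -0.2108, 0.1258]
orientation: [3.137, -0.274, 2.867]
contact_force: [1.1, 0.2, -5.1]
width: 0.72
finger_force: 30.0
```

```bash
python3 -c "
from h import *
to(pl(.0135,.0285,.043),RP)"
```

```text
t 16.9 shift cm now-frame [-0.2  -0.03  1.1 ] target-frame [-0.21 -0.03  1.1 ] turn [-0.     0.009  0.002] F [ 1.11  0.23 -5.06] w 0.72
```

Call:
servo_tool(
  steps=[
    [[0, 0.005, 0], [-0.1, 0, 0.4], 1],
    [[0, 0, 0], [-0.1, 0, 0.35], 1],
    [[0, 0, 0], [0, 0, 0], 1],
    [[0, 0, 0], [0, 0, 0], 1],
  ],
)

```text
t: 17.3
tool_pos: [0.5247, -0.2105, 0.1166]
orientation: [3.137, -0.28, 2.867]
contact_force: [0.9, 0.3, -1.8]
width: 0.72
finger_force: 30.0
```

Call:
servo_tool(
  steps=[
    [[0, 0, 0], [-0.1, 0, 0.3], 1],
    [[0, 0, 0], [0, 0, 0], 1],
    [[0, 0, 0], [0, 0, 0], 1],
  ],
)

```text
t: 17.6
tool_pos: [0.5254, -0.2107, 0.1145]
orientation: [3.137, -0.279, 2.867]
contact_force: [1.9, 2.3, 5.5]
width: 0.721
finger_force: 30.0
```

```bash
python3 -c "
from h import *
to(pl(.0135,.0285,.042),RP)"
```

```text
t 17.6 shift cm now-frame [ 0.08 -0.04  0.11] target-frame [ 0.08 -0.04  0.11] turn [-0.     0.004  0.002] F [1.94 2.25 5.53] w 0.721
```

Call:
servo_tool(
  steps=[
    [[0, 0, 0], [0, 0, 0], -0.6],
    [[0, 0, 0], [0, 0, 0], -0.8],
    [[0, 0, 0], [0, 0, 0], -1],
    [[0, 0, 0], [0, 0, 0], -1],
  ],
)

```text
t: 18.0
tool_pos: [0.524, -0.2104, 0.1128]
orientation: [3.137, -0.282, 2.866]
contact_force: [0.0, -0.9, -0.5]
width: 0.979
finger_force: 0.0
```

Call:
servo_tool(
  steps=[
    [[0, 0, 0], [0.3, 0, -1], -1],
    [[0, 0, 0], [0.6, 0, -2], -1],
    [[0, 0, 0], [0.8, 0, -3], -1],
    [[0, 0, 0], [0.8, 0, -3], -1],
    [[0, -0.14, 0], [0, 0, 0], -1],
    [[0, -0.14, 0], [0, 0, 0], -1],
    [[0, 0, 0], [0, 0, 0], -1],
  ],
)

```text
t: 18.7
tool_pos: [0.5209, -0.2104, 0.2075]
orientation: [3.136, 0.003, 2.865]
contact_force: [0.3, -0.3, 0.9]
width: 1.0
finger_force: 0.0
```

```bash
cat >> h.py <<'E'
def si(P): return R.from_euler('z',-sy).apply(P-SO)
E
python3 - <<'E'
from h import *
to(sh(-.1185,.0275,.24),RS)
s=arm.observe();print(si(s['tool_pos']))
p,d,i=cap("top"); w=cloud(d,i); cv2.imwrite("pics/t5.png",cv2.cvtColor(p,cv2.COLOR_RGB2BGR)); np.savez("t5.npz",p=p,d=d,w=w)
p,d,i=cap("wrist"); w=cloud(d,i); cv2.imwrite("pics/w5.png",cv2.cvtColor(p,cv2.COLOR_RGB2BGR)); np.savez("w5.npz",p=p,d=d,w=w)
E
```

```text
t 18.7 shift cm now-frame [12.4  -0.03 -3.28] target-frame [12.41 -0.06 -3.25] turn [0.005 0.003 0.001] F [ 0.29 -0.28  0.89] w 1.0
[0.00561452 0.028101   0.2075278 ]
```

View pics/w5.png

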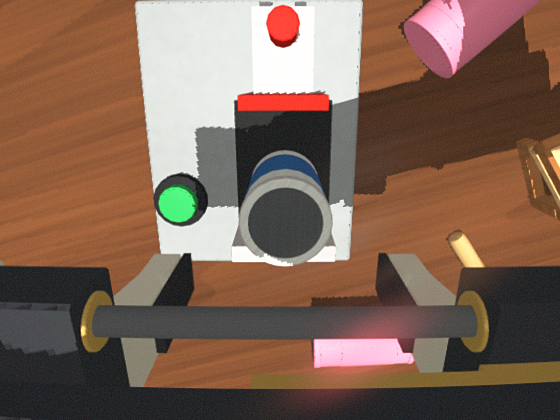

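The wrist view shows the tin standing on the pan with its lid at (285,222). The clamp post is at (283,26) and the button at (177,201). I'll check lid height and upright, and locate the post.

Run:
```python
from h import *
z=np.load("w5.npz"); w,d,p=z['w'],z['d'],z['p']; hsv=cv2.cvtColor(p,cv2.COLOR_RGB2HSV); H,S,V=[hsv[...,k].astype(int) for k in range(3)]
m=(w[...,2]>.14)&(w[...,2]<.165)&(d>0); m[262:]=0; m[:,:230]=0; m[:,340:]=0
P=si(w[m]); print("lid z",np.percentile(P[:,2],[10,50,90]), cv2.minEnclosingCircle(P[:,:2].astype(np.float32)))
yy,xx=np.mgrid[:420,:560]; q=(np.hypot(xx-285,yy-222)<32)&(d>0); P=si(w[q]); n=np.linalg.svd(P-P.mean(0),full_matrices=False)[2][2]; print("n",n)
red=((H<8)|(H>172))&(S>140)&(d>0)&(w[...,2]>.06); red[120:]=0
P=si(w[red]); T=P[(P[:,2]>.111)]; print("post top",len(T),cv2.minEnclosingCircle(T[:,:2].astype(np.float32)),T[:,2].mean())
F=P[P[:,0]>-.09]; print("face",F.min(0),F.max(0))
g=(H>45)&(H<80)&(S>120)&(d>0); P=si(w[g]); P=P[P[:,2]<.09]; print("green",cv2.minEnclosingCircle(P[P[:,2]>.06][:,:2].astype(np.float32)),np.percentile(P[:,2],[50,95]))
```

```text
lid z [0.15194572 0.15296602 0.15384828] ((0.014294077642261982, 0.02881805971264839), 0.03302686661481857)
n [-6.47259311e-04  7.54946875e-05  9.99999788e-01]
post top 914 ((-0.1180410236120224, 0.027087673544883728), 0.01162998378276825) 0.11536176505325994
face [-0.07016651 -0.00787425  0.09485796] [-0.05879603  0.06195329  0.10187148]
green ((0.029531093314290047, -0.07209660857915878), 0.017741722986102104) [0.06233576 0.0636971 ]
```

Call:
servo_tool(
  steps=[
    [[0.005, 0.003, 0], [4.1, 0, 0], -1],
    [[0, 0, 0], [4.1, 0, 0], -1],
    [[0, 0, 0], [4.2, -0.05, 0], -1],
    [[0, 0, 0], [0, 0, 2.5], -1],
    [[0, 0, 0], [0, 0, 2.5], -1],
    [[0, 0, 0], [0, 0, 2.5], -1],
    [[0, 0, 0], [0, 0, 0], -1],
  ],
)

```text
t: 19.5
tool_pos: [0.4042, -0.1774, 0.1296]
orientation: [-3.14, -0.011, 2.865]
contact_force: [-0.5, 0.1, -0.0]
width: 0.995
finger_force: 0.0
```

```bash
python3 -c "
from h import *
to(sh(-.118,.0273,.076),RS)"
```

```text
t 19.5 shift cm now-frame [ 0.18 -0.04  5.36] target-frame [ 0.23 -0.05  5.36] turn [-0.002 -0.011  0.001] F [-0.5   0.09 -0.02] w 0.995
```

Call:
servo_tool(
  steps=[
    [[0, 0, 0], [0.2, 0, 2.5], -1],
    [[0, 0, 0], [0, 0, 2.5], -1],
    [[0, 0, 0], [0, 0, 0.3], -1],
    [[0, 0, 0], [0, 0, 0], -1],
    [[0, 0, 0], [0, 0, 0], -1],
  ],
)

```text
t: 20.0
tool_pos: [0.4046, -0.1773, 0.0802]
orientation: [-3.141, -0.003, 2.866]
contact_force: [0.2, -0.6, 0.1]
width: 1.0
finger_force: 0.0
```

```bash
python3 -c "
from h import *
to(sh(-.118,.0273,.076),RS)"
```

```text
t 20.0 shift cm now-frame [ 0.27 -0.08  0.43] target-frame [ 0.27 -0.08  0.42] turn [-0.001 -0.003  0.001] F [ 0.19 -0.64  0.06] w 1.0
```

Call:
servo_tool(
  steps=[
    [[0, 0, 0], [0, 0, 0], 1],
    [[0, 0, 0], [0, 0, 0], 1],
    [[0, 0, 0], [0, 0, 0], 1],
    [[0, 0, 0], [0, 0, 0], 1],
    [[0, 0, 0], [0, 0, 0], 1],
    [[0, 0, 0], [0, 0, 0], 1],
    [[0, 0, 0], [0, 0, 0], 1],
  ],
  newtons=20,
)

```text
t: 20.7
tool_pos: [0.4032, -0.177, 0.0788]
orientation: [-3.141, -0.005, 2.865]
contact_force: [-0.0, 0.0, -0.1]
width: 0.425
finger_force: 0.0
```

Call:
servo_tool(
  steps=[
    [[0, 0, 0], [0, 0, 0], 1],
    [[0, 0, 0], [0, 0, 0], 1],
    [[0, 0, 0], [0, 0, 0], 1],
  ],
)

```text
t: 21.0
tool_pos: [0.4029, -0.1776, 0.0788]
orientation: [-3.14, -0.005, 2.866]
contact_force: [0.1, -5.6, -0.2]
width: 0.264
finger_force: 20.0
```

Call:
servo_tool(
  steps=[
    [[0, 0, 0], [-0.7, 0, 0], 1],
    [[0, 0, 0], [-0.7, 0, 0], 1],
    [[0, 0, 0], [-0.7, 0, 0], 1],
    [[0, 0, 0], [-0.7, 0, 0], 1],
    [[0, 0, 0], [-0.7, 0, 0], 1],
    [[0, 0, 0], [-0.5, 0, 0], 1],
    [[0, 0, 0], [0, 0, 0], 1],
    [[0, 0, 0], [0, 0, 0], 1],
  ],
)

```text
t: 21.8
tool_pos: [0.4422, -0.1887, 0.0788]
orientation: [-3.14, -0.004, 2.865]
contact_force: [-2.2, -6.4, 1.1]
width: 0.265
finger_force: 20.0
```

```bash
python3 -c "
from h import *
s=arm.observe(); print(si(s['tool_pos']),s['contact_force'],R.from_euler('z',-sy).apply(s['contact_force']))"
```

```text
[-0.07599014  0.02746607  0.07877109] [-2.20959782 -6.43573207  1.09194209] [-0.36193337 -6.79484908  1.09194209]
```

Call:
servo_tool(
  steps=[
    [[0, 0, 0], [-0.15, -0.05, 0], 1],
    [[0, 0, 0], [-0.15, -0.05, 0], 1],
    [[0, 0, 0], [0, 0, 0], 1],
    [[0, 0, 0], [0, 0, 0], 1],
  ],
)

```text
t: 22.2
tool_pos: [0.4438, -0.1892, 0.0787]
orientation: [-3.141, -0.006, 2.865]
contact_force: [-4.7, 3.1, 7.9]
width: 0.263
finger_force: 20.0
```

```bash
cat > f.py <<'E'
from h import *
s=arm.observe(); print(s['t'],si(s['tool_pos']).round(4),R.from_euler('z',-sy).apply(s['contact_force']).round(2))
E
python3 f.py
```

```text
22.2 [-0.0744  0.0274  0.0787] [-5.37  1.72  7.87]
```

Call:
servo_tool(
  steps=[
    [[0, 0, 0], [-0.1, 0, 0], 1],
    [[0, 0, 0], [-0.1, 0, 0], 1],
    [[0, 0, 0], [0, 0, 0], 1],
  ],
)

```text
t: 22.5
tool_pos: [0.4455, -0.1897, 0.0787]
orientation: [-3.141, -0.006, 2.865]
contact_force: [-5.7, 4.2, 8.5]
width: 0.265
finger_force: 20.0
```

```bash
python3 f.py
```

```text
22.5 [-0.0726  0.0274  0.0787] [-6.65  2.5   8.51]
```

Call:
servo_tool(
  steps=[
    [[0, 0, 0], [-0.1, 0, 0], 1],
    [[0, 0, 0], [-0.1, 0, 0], 1],
    [[0, 0, 0], [0, 0, 0], 1],
  ],
)

```text
t: 22.8
tool_pos: [0.4475, -0.1902, 0.0787]
orientation: [-3.141, -0.006, 2.865]
contact_force: [-6.2, 3.3, 8.6]
width: 0.263
finger_force: 20.0
```

```bash
python3 f.py
```

```text
22.8 [-0.0705  0.0274  0.0787] [-6.84  1.43  8.62]
```

Call:
servo_tool(
  steps=[
    [[0, 0, 0], [-0.1, 0, 0], 1],
    [[0, 0, 0], [0, 0, 0], 1],
  ],
)

```text
t: 23.0
tool_pos: [0.4484, -0.1905, 0.0787]
orientation: [-3.141, -0.006, 2.865]
contact_force: [-6.3, 5.3, 9.7]
width: 0.263
finger_force: 20.0
```

```bash
python3 f.py
```

```text
23.0 [-0.0696  0.0274  0.0787] [-7.54  3.32  9.67]
```

Call:
servo_tool(
  steps=[
    [[0, 0, 0], [-0.1, 0, 0], 1],
    [[0, 0, 0], [0, 0, 0], 1],
  ],
)

```text
t: 23.2
tool_pos: [0.4494, -0.1908, 0.0787]
orientation: [-3.141, -0.006, 2.865]
contact_force: [-6.2, 3.8, 8.9]
width: 0.265
finger_force: 20.0
```

```bash
python3 f.py
```

```text
23.2 [-0.0686  0.0274  0.0787] [-7.02  1.93  8.9 ]
```

Call:
servo_tool(
  steps=[
    [[0, 0, 0], [-0.1, 0, 0], 1],
    [[0, 0, 0], [0, 0, 0], 1],
  ],
)

```text
t: 23.4
tool_pos: [0.4501, -0.191, 0.0787]
orientation: [-3.141, -0.007, 2.865]
contact_force: [-6.2, 5.4, 9.8]
width: 0.266
finger_force: 20.0
```

```bash
python3 f.py
```

```text
23.4 [-0.0677  0.0274  0.0787] [-7.43  3.49  9.81]
```

Call:
servo_tool(
  steps=[
    [[0, 0, 0], [-0.1, 0, 0], 1],
    [[0, 0, 0], [0, 0, 0], 1],
  ],
)

```text
t: 23.6
tool_pos: [0.4502, -0.191, 0.0786]
orientation: [-3.141, -0.008, 2.865]
contact_force: [-9.4, 6.5, 13.5]
width: 0.266
finger_force: 20.0
```

```bash
python3 f.py
```

```text
23.6 [-0.0677  0.0274  0.0786] [-10.87   3.69  13.49]
```

Call:
servo_tool(
  steps=[
    [[0, 0, 0], [-0.1, 0, 0], 1],
    [[0, 0, 0], [0, 0, 0], 1],
  ],
)

```text
t: 23.8
tool_pos: [0.4502, -0.1911, 0.0786]
orientation: [-3.141, -0.01, 2.865]
contact_force: [-12.5, 9.5, 18.3]
width: 0.266
finger_force: 20.0
```

```bash
python3 f.py
```

```text
23.8 [-0.0677  0.0273  0.0786] [-14.64   5.67  18.32]
```

The force rose sharply while the post stayed put, so the clamp is snug. I'll release it and rise.

Call:
servo_tool(
  steps=[
    [[0, 0, 0], [0, 0, 0], -0.4],
    [[0, 0, 0], [0, 0, 0], -0.4],
    [[0, 0, 0], [0, 0, 0], -0.4],
    [[0, 0, 0], [0, 0, 0], -0.4],
    [[0, 0, 0], [0, 0, 0], -0.4],
  ],
)

```text
t: 24.3
tool_pos: [0.4531, -0.1922, 0.0785]
orientation: [-3.141, -0.004, 2.865]
contact_force: [-0.7, -0.4, -0.4]
width: 0.657
finger_force: 0.0
```

```bash
python3 f.py
```

```text
24.3 [-0.0645  0.027   0.0785] [-0.58 -0.6  -0.42]
```

Call:
servo_tool(
  steps=[
    [[0, 0, 0], [0, 0, -1.5], -0.4],
    [[0, 0, 0], [0, 0, -3], -0.4],
    [[0, 0, 0], [0, 0, -3], -0.4],
    [[0, 0, 0], [0, 0, -3], -0.4],
    [[0, 0, 0], [0, 0, -1.5], -0.4],
    [[0, 0, 0], [0, 0, 0], -0.4],
  ],
)

```text
t: 24.9
tool_pos: [0.455, -0.1925, 0.201]
orientation: [3.142, 0.0, 2.865]
contact_force: [-0.2, -0.4, 0.2]
width: 0.698
finger_force: 0.0
```

Run:
```python
from h import *
s=arm.observe(); print(s['joint_positions'].round(3),si(s['tool_pos']),s['width'])
p,d,i=cap("wrist"); w=cloud(d,i); cv2.imwrite("pics/w6.png",cv2.cvtColor(p,cv2.COLOR_RGB2BGR)); np.savez("w6.npz",p=p,d=d,w=w)
```

```text
[-0.002  0.058 -0.377  0.    -1.136 -1.845] [-0.06262445  0.02725179  0.20102325] 0.6980595028782853
```

View pics/w6.png

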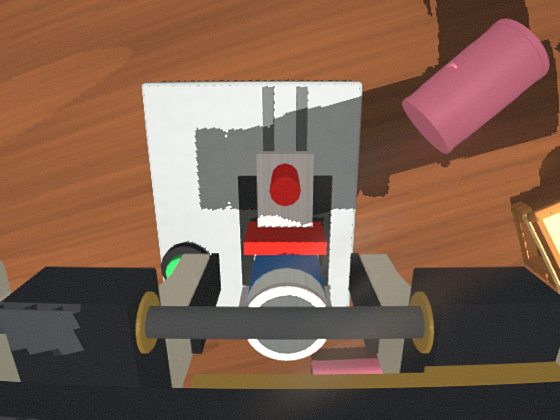

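The wrist view shows the clamp face (285,238) against the tin at (287,315), with the post at (285,185). Next is the button.

Call:
servo_tool(
  steps=[
    [[0, 0, 0], [-2.3, -2.5, 0], 1],
    [[0, 0, 0], [-2.3, -2.5, 0], 1],
    [[0, 0, 0], [-2.3, -2.5, 0], 1],
    [[0, 0, 0], [-2.3, -2.4, 0], 1],
    [[0, 0, -0.14], [0, 0, 0], 1],
    [[0, 0, -0.143], [0, 0, 0], 1],
    [[0, 0, -0.143], [0, 0, 0], 1],
    [[0, 0, -0.143], [0, 0, 0], 1],
  ],
)

```text
t: 25.75
tool_pos: [0.5142, -0.3125, 0.1962]
orientation: [3.138, -0.007, -2.844]
contact_force: [-0.5, 0.0, 0.4]
width: 0.041
finger_force: 0.0
```

Call:
servo_tool(
  steps=[
    [[0, 0, -0.143], [0, 0, 0], 1],
    [[0, 0, -0.143], [0, 0, 0], 1],
    [[0, 0, -0.143], [0, 0, 0], 1],
    [[0, 0, -0.143], [0, 0, 0], 1],
    [[0, 0, -0.143], [0, 0, 0], 1],
    [[0, 0, -0.143], [0, 0, 0], 1],
    [[0, 0, -0.143], [0, 0, 0], 1],
    [[0, 0, 0], [0, 0, 0], 1],
  ],
)

```text
t: 26.55
tool_pos: [0.5144, -0.3123, 0.1966]
orientation: [3.135, -0.0, -1.846]
contact_force: [0.0, -0.1, 0.1]
width: 0.005
finger_force: 0.0
```

```bash
cat >> h.py <<'E'
RB=RS@R.from_euler('z',-np.pi/2).as_matrix()
E
python3 - <<'E'
from h import *
to(sh(.0295,-.0715,.075),RB)
p,d,i=cap("wrist"); w=cloud(d,i); np.savez("w7.npz",p=p,d=d,w=w); hsv=cv2.cvtColor(p,cv2.COLOR_RGB2HSV); H,S=hsv[...,0],hsv[...,1]
g=(H>45)&(H<80)&(S>120)&(d>0); P=si(w[g]); P=P[(P[:,2]<.09)&(P[:,2]>.055)]; print("green",len(P),cv2.minEnclosingCircle(P[:,:2].astype(np.float32)),np.percentile(P[:,2],[50,95]))
p,d,i=cap("scene"); w=cloud(d,i); np.savez("s7.npz",p=p,d=d,w=w)
cv2.imwrite("pics/s7.png",cv2.resize(cv2.cvtColor(p,cv2.COLOR_RGB2BGR)[130:290,180:380],(800,640)[:2] and (750,600)))
E
```

```text
t 26.55 shift cm now-frame [-0.02 -0.3  12.16] target-frame [-0.02 -0.22 12.16] turn [ 0.007 -0.001  0.002] F [ 0.04 -0.14  0.1 ] w 0.005
green 1237 ((0.029780032113194466, -0.07280575484037399), 0.017928192391991615) [0.06247386 0.06376721]
```

View pics/s7.png

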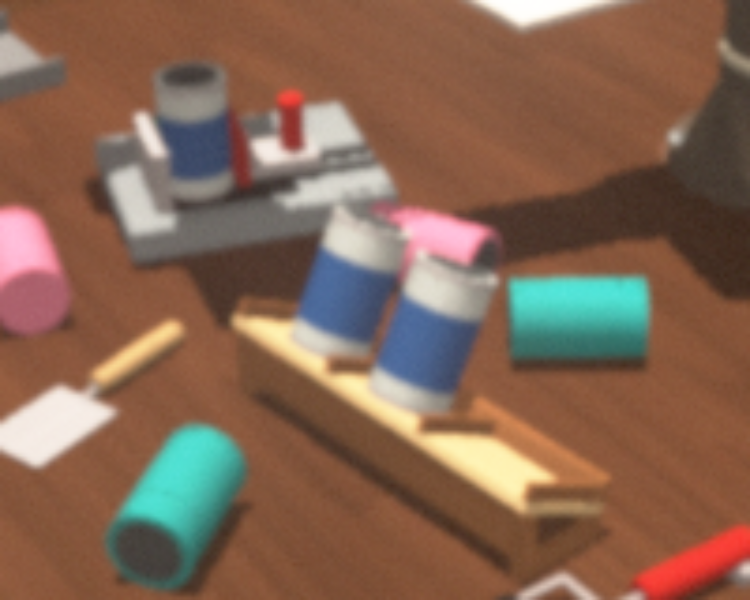

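The scene view shows the tin upright between the stop and the clamp, and both empties in their bays. I'll press the button.

Call:
servo_tool(
  steps=[
    [[0.005, 0, 0], [0, -0.2, 3], 1],
    [[0, 0, 0], [0, 0, 3], 1],
    [[0, 0, 0], [0, 0, 3], 1],
    [[0, 0, 0], [0, 0, 2.5], 1],
    [[0, 0, 0], [0, 0, 0], 1],
    [[0, 0, 0], [0, 0, 0], 1],
  ],
)

```text
t: 27.25
tool_pos: [0.5168, -0.3134, 0.0833]
orientation: [3.141, -0.001, -1.85]
contact_force: [-0.0, -0.4, 1.3]
width: 0.007
finger_force: 0.0
```

```bash
python3 -c "
from h import *
to(sh(.0295,-.072,.063),RB)"
```

```text
t 27.25 shift cm now-frame [-0.01  0.04  2.03] target-frame [-0.01  0.04  2.03] turn [ 0.001 -0.001 -0.001] F [-0.05 -0.35  1.33] w 0.007
```

Call:
servo_tool(
  steps=[
    [[0, 0, 0], [0, 0, 1.0], 1],
    [[0, 0, 0], [0, 0, 0.8], 1],
    [[0, 0, 0], [0, 0, 0.3], 1],
    [[0, 0, 0], [0, 0, 0], 1],
  ],
)

```text
t: 27.65
tool_pos: [0.5165, -0.3131, 0.0619]
orientation: [3.141, -0.001, -1.848]
contact_force: [-0.3, 0.3, -0.5]
width: 0.005
finger_force: 0.0
```

Call:
servo_tool(
  steps=[
    [[0, 0, 0], [0, 0, 0.3], 1],
    [[0, 0, 0], [0, 0, 0.2], 1],
    [[0, 0, 0], [0, 0, 0], 1],
  ],
)

```text
t: 27.95
tool_pos: [0.5167, -0.3132, 0.057]
orientation: [-3.141, -0.001, -1.848]
contact_force: [0.1, -0.0, -0.7]
width: 0.009
finger_force: 0.0
```

Call:
servo_tool(
  steps=[
    [[0, 0, 0], [0, 0, 0.15], 1],
    [[0, 0, 0], [0, 0, 0.15], 1],
    [[0, 0, 0], [0, 0, 0], 1],
  ],
)

```text
t: 28.25
tool_pos: [0.5167, -0.3132, 0.054]
orientation: [-3.141, -0.001, -1.848]
contact_force: [0.4, 0.2, -0.1]
width: 0.004
finger_force: 0.0
```

Run:
```python
from h import *
print(si(arm.observe()['tool_pos']))
p,d,i=cap("wrist"); w=cloud(d,i); np.savez("w8.npz",p=p,d=d,w=w); cv2.imwrite("pics/w8.png",cv2.cvtColor(p,cv2.COLOR_RGB2BGR))
```

```text
[ 0.02971878 -0.07190992  0.05399553]
```

View pics/w8.png

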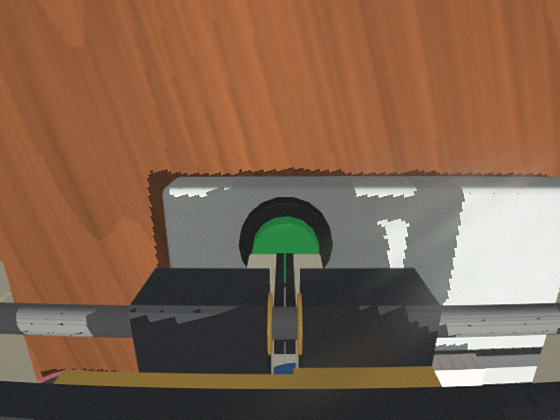

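The fingers are centred over the green button, at (286,240). I'll check the button's present height.

Run:
```python
from h import *
z=np.load("w8.npz"); w,d,p=z['w'],z['d'],z['p']; hsv=cv2.cvtColor(p,cv2.COLOR_RGB2HSV); H,S=hsv[...,0],hsv[...,1]
g=(H>45)&(H<80)&(S>120)&(d>0); P=si(w[g]); print("green",len(P),np.percentile(P[:,2],[5,25,50,75,95]).round(4),P[:,:2].min(0),P[:,:2].max(0))
z=np.load("w7.npz"); w7=z['w']; hsv=cv2.cvtColor(z['p'],cv2.COLOR_RGB2HSV); g7=(hsv[...,0]>45)&(hsv[...,0]<80)&(hsv[...,1]>120)&(z['d']>0); print(np.percentile(si(w7[g7])[:,2],[5,25,50,75,95]).round(4))
b=(w[...,2]>.03)&(w[...,2]<.05)&(hsv[...,1]<60); print("shaker top",np.median(w[b][:,2]))
for r,c in((265,262),(265,310),(262,275)): print(r,c,w[r,c],p[r,c])
s=arm.observe(); print(s['contact_force'],s['joint_torque'].round(2),s['joint_positions'].round(3))
```

```text
green 2089 [0.0548 0.0614 0.0623 0.0628 0.0635] [ 0.01238135 -0.09081331] [ 0.04861979 -0.05545227]
[0.0577 0.0618 0.0624 0.063  0.0638]
shaker top 0.04047595839768471
265 262 [ 0.52319684 -0.32701499  0.09527704] [159 151 133]
265 310 [ 0.4938136  -0.39457859  0.23794247] [152 147 127]
262 275 [ 0.51778928 -0.32591654  0.09327434] [154 149 130]
[-0.40870867 -0.13674287  0.51710909] [ 0.000e+00 -5.382e+01  2.366e+01  5.640e+00  5.000e-02 -0.000e+00] [-0.221  0.375 -0.333  0.001 -0.863 -0.056]
```

Run:
```python
from h import *
z=np.load("w8.npz"); w,d,p=z['w'],z['d'],z['p']
for c in(258,268,282,302,314):
    for r in range(246,268,4): print(c,r,si(w[r,c]).round(3),p[r,c],end=' | ')
    print()
i=cams.camera_info("wrist"); print(si(np.array(i['xyz'])))
```

```text
258 246 [ 0.044 -0.078  0.063] [ 39 129  62] | 258 250 [ 0.044 -0.076  0.063] [ 39 132  69] | 258 254 [ 0.042 -0.083  0.084] [133 142 115] | 258 258 [ 0.042 -0.083  0.088] [160 151 136] | 258 262 [ 0.042 -0.083  0.092] [153 145 126] | 258 266 [ 0.041 -0.083  0.096] [155 149 128] | 
268 246 [ 0.039 -0.077  0.062] [ 42 131  62] | 268 250 [ 0.039 -0.075  0.063] [ 42 131  66] | 268 254 [ 0.038 -0.083  0.083] [128 138 114] | 268 258 [ 0.037 -0.084  0.089] [160 153 136] | 268 262 [ 0.037 -0.083  0.092] [155 149 134] | 268 266 [ 0.037 -0.084  0.097] [162 157 139] | 
282 246 [ 0.031 -0.078  0.063] [ 47 134  71] | 282 250 [ 0.031 -0.075  0.063] [ 44 135  68] | 282 254 [ 0.031 -0.082  0.081] [39 29 38] | 282 258 [ 0.031 -0.082  0.085] [34 32 26] | 282 262 [ 0.031 -0.082  0.09 ] [38 32 31] | 282 266 [ 0.031 -0.082  0.093] [41 41 42] | 
302 246 [ 0.021 -0.078  0.063] [ 44 131  68] | 302 250 [ 0.021 -0.075  0.062] [ 40 129  63] | 302 254 [ 0.022 -0.083  0.084] [130 136 110] | 302 258 [ 0.022 -0.083  0.088] [153 143 127] | 302 262 [ 0.023 -0.083  0.092] [150 145 127] | 302 266 [ 0.023 -0.083  0.096] [155 149 131] | 
314 246 [ 0.015 -0.077  0.062] [ 42 128  62] | 314 250 [ 0.015 -0.076  0.063] [ 48 132  70] | 314 254 [ 0.017 -0.083  0.084] [127 137 110] | 314 258 [ 0.017 -0.083  0.088] [151 145 127] | 314 262 [ 0.017 -0.083  0.092] [150 144 127] | 314 266 [ 0.018 -0.083  0.096] [152 148 131] | 
[ 0.03006832 -0.1564466   0.23805432]
```

The button is still up, and the fingertips appear at z≈0.081 in the picture, above it. I'll keep lowering while watching the force.

Call:
servo_tool(
  steps=[
    [[0, 0, 0], [0, 0, 0.4], 1],
    [[0, 0, 0], [0, 0, 0.4], 1],
    [[0, 0, 0], [0, 0, 0], 1],
  ],
)

```text
t: 28.6
tool_pos: [0.5163, -0.3131, 0.0454]
orientation: [3.141, -0.001, -1.848]
contact_force: [0.3, 0.6, -1.9]
width: 0.006
finger_force: 0.0
```

Call:
servo_tool(
  steps=[
    [[0, 0, 0], [0, 0, 0.3], 1],
    [[0, 0, 0], [0, 0, 0.2], 1],
    [[0, 0, 0], [0, 0, 0], 1],
  ],
)

```text
t: 28.9
tool_pos: [0.5166, -0.3132, 0.0408]
orientation: [3.141, -0.001, -1.848]
contact_force: [-1.2, -0.4, -0.0]
width: 0.005
finger_force: 0.0
```

Run:
```python
from h import *
s=arm.observe(); print(si(s['tool_pos']),s['contact_force'])
p,d,i=cap("wrist"); w=cloud(d,i); hsv=cv2.cvtColor(p,cv2.COLOR_RGB2HSV); H,S=hsv[...,0],hsv[...,1]
g=(H>45)&(H<80)&(S>120)&(d>0); P=si(w[g]); print("green",len(P),np.percentile(P[:,2],[5,25,50,75,95]).round(4),P[:,:2].min(0),P[:,:2].max(0))
for c in(268,282,302):
    for r in range(244,262,3): print(c,r,si(w[r,c]).round(3),end=' | ')
    print()
```

```text
[ 0.02963845 -0.07190948  0.04081982] [-1.24465035 -0.35327785 -0.01348504]
green 1595 [0.0541 0.06   0.062  0.0626 0.0634] [ 0.01230725 -0.09099078] [ 0.04646138 -0.05572208]
268 244 [ 0.038 -0.084  0.061] | 268 247 [ 0.038 -0.083  0.063] | 268 250 [ 0.038 -0.081  0.063] | 268 253 [ 0.038 -0.08   0.064] | 268 256 [ 0.037 -0.084  0.074] | 268 259 [ 0.037 -0.084  0.077] | 
282 244 [ 0.031 -0.085  0.063] | 282 247 [ 0.031 -0.083  0.063] | 282 250 [ 0.031 -0.081  0.063] | 282 253 [ 0.031 -0.082  0.068] | 282 256 [ 0.031 -0.082  0.07 ] | 282 259 [ 0.031 -0.082  0.073] | 
302 244 [ 0.022 -0.084  0.062] | 302 247 [ 0.022 -0.083  0.063] | 302 250 [ 0.022 -0.081  0.062] | 302 253 [ 0.022 -0.08   0.062] | 302 256 [ 0.022 -0.083  0.073] | 302 259 [ 0.022 -0.083  0.076] |
```

Call:
servo_tool(
  steps=[
    [[0, 0, 0], [0, 0, 0.3], 1],
    [[0, 0, 0], [0, 0, 0.3], 1],
    [[0, 0, 0], [0, 0, 0], 1],
  ],
)

```text
t: 29.25
tool_pos: [0.517, -0.3133, 0.0351]
orientation: [-3.141, -0.001, -1.848]
contact_force: [0.7, -0.3, 2.5]
width: 0.007
finger_force: 1.2
```

Call:
servo_tool(
  steps=[
    [[0, 0, 0], [0, 0, 0.2], 1],
    [[0, 0, 0], [0, 0, 0], 1],
  ],
)

```text
t: 29.45
tool_pos: [0.5171, -0.3133, 0.0333]
orientation: [-3.141, -0.001, -1.848]
contact_force: [0.3, 1.0, 3.8]
width: 0.007
finger_force: 1.8
```

Call:
servo_tool(
  steps=[
    [[0, 0, 0], [0, 0, 0.2], 1],
    [[0, 0, 0], [0, 0, 0], 1],
  ],
)

```text
t: 29.65
tool_pos: [0.5171, -0.3134, 0.0313]
orientation: [-3.141, -0.001, -1.848]
contact_force: [0.4, 1.2, 4.3]
width: 0.008
finger_force: 2.3
```

Call:
servo_tool(
  steps=[
    [[0, 0, 0], [0, 0, 0.2], 1],
    [[0, 0, 0], [0, 0, 0], 1],
  ],
)

```text
t: 29.85
tool_pos: [0.5171, -0.3134, 0.0309]
orientation: [-3.14, -0.001, -1.847]
contact_force: [-3.3, 3.0, 16.6]
width: 0.007
finger_force: 8.2
```

The button bottomed out at 16.6 N. I'll retract.

Call:
servo_tool(
  steps=[
    [[0, 0, 0], [0, 0, -1], 1],
    [[0, 0, 0], [0, 0, -2.5], 1],
    [[0, 0, 0], [0, 0, -4], 1],
    [[0, 0, 0], [0, 0, -4.5], 1],
    [[0, 0, 0], [0, 0, -4.5], 1],
    [[0, 0, 0], [0, 0, -3], 1],
    [[0, 0, 0], [0, 0, 0], 1],
    [[0, 0, 0], [0, 0, 0], 1],
  ],
)

```text
t: 30.65
tool_pos: [0.5166, -0.3128, 0.2244]
orientation: [-3.141, -0.0, -1.848]
contact_force: [0.6, -0.2, -0.8]
width: 0.006
finger_force: 0.0
```

Run:
```python
from h import *
p,d,i=cap("wrist"); w=cloud(d,i); hsv=cv2.cvtColor(p,cv2.COLOR_RGB2HSV); H,S=hsv[...,0],hsv[...,1]
g=(H>45)&(H<80)&(S>120)&(d>0); P=si(w[g]); print("green z",np.percentile(P[:,2],[50,95]).round(4))
p,d,i=cap("scene"); print(arm.observe()['t'])
cv2.imwrite("pics/s9.png",cv2.resize(cv2.cvtColor(p,cv2.COLOR_RGB2BGR)[130:330,180:450],(800,593)))
```

```text
green z [0.0624 0.0638]
30.75
```

View pics/s9.png

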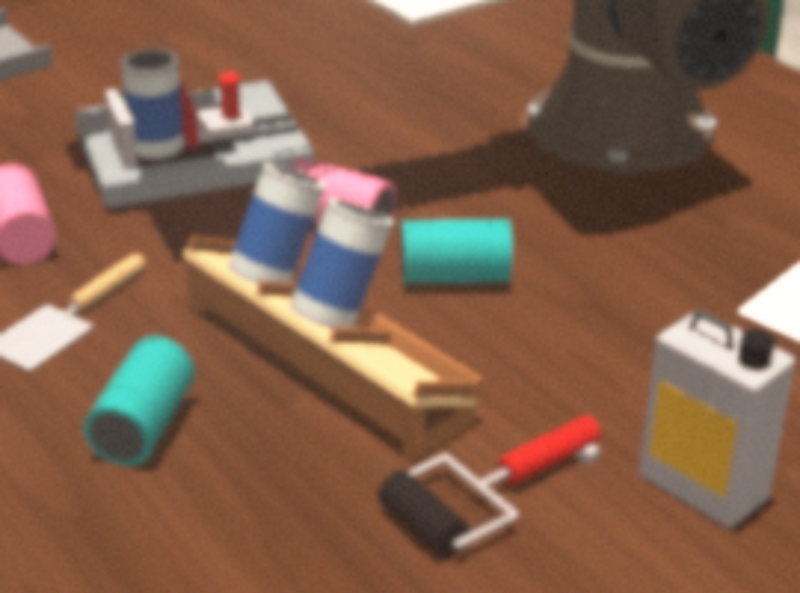

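The final view shows the full tin clamped upright against the stop, the button back up, both empties in their bays and the bystanders where they were. I'll hand in.

```bash
python3 -c "
from cell import arm
print(arm.close_job())"
```

```text
the job is handed in; nothing more can be done
None
```

The job is handed in: the full tin stands clamped against the stop, the start button was pressed fully and is back up, and both empty tins are in their own bays.

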